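# Fold up a scored tray and tip the thread spools into it

## Task

Fold the three lying panels of the brown board tray blank up so that each stays standing upright when let go (they spring back a bit, each by its own amount); the fourth wall stands already. Then lift the aluminium sorter tray over it and tip all three thread spools off its open end into the folded tray, and set the empty sorter tray back down flat on the bench, leaving all walls upright. Do not knock the glue bottle or the wax tin out of place.

Things in the scene. Friction and masses are not known exactly. Their poses are not given: they have to be found in the camera images.
- blank: scored tray blank of brown board on a wooden block 114 x 104 x 40 mm, fixed to the bench. Tray floor 120 (x) by 110 (y) by 4 mm, upper face 44 mm above the bench. Origin: centre of the block's underside. A fixed wall stands on the +x edge, top 92 mm above the bench; panels are creased at x = -60 (front), y = +55 (left), y = -55 mm (right). Upright, they too reach 92 mm above the bench.
- front_panel: front (-x) panel of the blank, 98 mm long along its crease (y), 50 mm from crease to free edge, 4 mm thick. Origin: middle of the crease, 42 mm above the bench; x runs to the free edge (straight up when upright). Starts 5 to 20 degrees above level. The stiff crease (2.5 N at the edge) stays put but springs back 5 to 25 degrees when let go, each panel differently; it bends well past upright.
- left_panel: left (+y) panel of the blank, 108 mm long along its crease (y), 50 mm from crease to free edge, 4 mm thick. Origin: middle of the crease, 42 mm above the bench; x runs to the free edge (straight up when upright). Starts 5 to 20 degrees above level. The stiff crease (2.5 N at the edge) stays put but springs back 5 to 25 degrees when let go, each panel differently; it bends well past upright.
- right_panel: right (-y) panel of the blank, 108 mm long along its crease (y), 50 mm from crease to free edge, 4 mm thick. Origin: middle of the crease, 42 mm above the bench; x runs to the free edge (straight up when upright). Starts 5 to 20 degrees above level. The stiff crease (2.5 N at the edge) stays put but springs back 5 to 25 degrees when let go, each panel differently; it bends well past upright.
- tray: loose aluminium sorter tray, 150 (x) by 66 (y) mm, 130 g, floor 4 mm thick, side walls up to 18 mm, no wall at the +x end (the lip). Its back wall at the -x end is the grip: 12 mm thick (x -75 to -63 mm), 66 mm wide, up to 45 mm above the underside. Origin: centre of its underside. The spools slide off when it is tipped lip-down by 30 to 40 degrees.
- tray_lip (a point): middle of the open front edge of the sorter tray, on its floor (tray x = +75 mm, z = 4 mm)
- tray_grip (a point): top centre of the sorter tray's grip wall (tray x = -69 mm, z = 45 mm)
- spool1: thread spool, 26 mm diameter, 18 mm tall, about 22 g, standing at first on the sorter tray. Origin: centre of its underside.
- spool2: thread spool, 26 mm diameter, 18 mm tall, about 22 g, standing at first on the sorter tray. Origin: centre of its underside.
- spool3: thread spool, 26 mm diameter, 18 mm tall, about 22 g, standing at first on the sorter tray. Origin: centre of its underside.
- cement: small glue bottle, bystander, 32 mm diameter, 62 mm tall, loose. Origin: centre of its underside.
- wax_tin: round flat wax tin, bystander, 54 mm diameter, 19 mm tall, loose. Origin: centre of its underside.
- vise: fly-tying vise, bystander, fixed: base 90 x 70 mm, 14 mm thick, upright post with a head, up to 145 mm tall. Origin: centre of its underside.

How it is judged:
By the outcome, as a careful person would: the job done as asked, in the order asked, and still so for the second after the job is handed in, with the robot touching nothing.
It also fails if it takes over 72 s, if anything falls off the work surface, if the arm or the gripper's body presses on something with over 40 N, if the wrist force passes 120 N, or if a joint passes its speed limit or range.

## Robot

A 7-joint arm with a two-finger parallel gripper is mounted at the origin on the work surface. World frame = base frame: x ahead of the robot, y to its left, z up, the work surface at z = 0. Lengths are in m, angles in degrees, forces in N, time in s.
With the tool pointing down it reaches from about 0.4 to 0.925 m from the base axis. Payload 4.1 kg.
Tool frame: the origin (TCP) lies between the finger pads; the fingertips stand ahead of it and the grasp point (between the pads) lies 2 mm behind it (arm.tip_reach is the z of the fingertips in the tool frame, in m); z points along the fingers, y is the line along which they close (so a half turn about z gives the same grasp; the last joint's range is limited). The gripper opens to 85 mm and grips with 20 to 120 N. Pads are 22 mm wide; open, the fingers measure 114 mm over their backs; the gripper's body (76 mm by 85 mm) begins 54 mm behind the grasp point. The pads swing forward as they close: fully open they stand 13 mm farther back than shut.
Start: joints at [-79.527, 22.827, 2.584, 88.041, -1.071, 69.15, -2.905], TCP at [0.181, 0.624, 0.248] pointing down, gripper open.
Joint ranges: [-161.44, 161.44], [-28.35, 127.94], [-78.24, 83.42], [0, 140.83], [-78.03, 258.03], [13.02, 114.36], [-168.23, 168.23]. Speed limits (degrees/s): [147.25, 147.25, 180, 180, 180, 180, 180].

## Interface

Orientations are given as a 3x3 rotation matrix whose columns are the frame's x, y, z axes.
In Python, from rig import telemetry, eyes, job_done, arm gives the robot as it stands.
- The arm moves only by the shell command python3 -m creep 'ROWS' [FORCE]. ROWS is JSON, one flat list of numbers, 7 for each row, row after row: the shift along the tool's x, y, z in m, then the turn, a rotation vector about the tool's x, y, z in degrees, then the finger opening in m, from 0 to 0.0854. A call has 1 to 8 rows; each row is the pose to reach, as a shift and turn from the pose commanded when the call began, along the tool's axes at that moment; what a row does not reach only later rows make up. A row lasts 1/12 s, in which the tool goes at most 41.7 mm and 7.16 degrees, less where a joint would pass 70% of its speed; a pose out of reach is approached as far as the arm can. A call with a gripper value outside its range is refused whole. The fingers move at their own pace and stop on an object; FORCE is the grip in N (left out, the last holds). Time passes only in rows, so rows that repeat a pose let the fingers close. It gives the time, the measured TCP pose, the force, the opening and the grip force at its end, in the units of the state.
- telemetry.sense(): the state, without advancing time (a new reading comes with each control period).
- eyes.camera(name): name is "scene" or "top" or "wrist"; returns a dict with "image" (384x512x3 uint8, red, green, blue), "fx", "fy", "cx", "cy" (pixels), "k1" (the pictures are not rectified: a ray, as slopes to the right and down, at radius r is drawn at 1 + k1 r^2 times it, then the intrinsics apply), "position" and "attitude" of the camera in the world. Camera axes: x right, y down, z forward; pixel columns grow to the right and rows downward; lengths in m; the calibration is good to about 2 mm. A picture is of the moment at which its call begins. There is no depth.
- job_done(): hands the job in; it is judged then, once.
The state is a dict: "t": time; "q": joint angles; "joint_velocities": joint speeds; "joint_efforts": joint torques, N m; "ee_pos": TCP position; "orientation": TCP orientation; "force": force on the tool from outside, world axes, zero at the start; "torque": the same for the moment, N m; "finger_gap": opening from 0.0 (shut) to 1.0 (fully open); "grip_force": force on a finger pad.
Only numpy, scipy, OpenCV 4.12 (cv2) and the standard library are available. Lean on these libraries where they do the work, as an engineer would, in place of code of your own. Each camera call takes 0.05 s, during which the arm holds its last target. There are 200 camera calls.

## Working session

There is one attempt and no reset: what is moved stays moved. The work goes in short steps, Python scripts to look and compute and a shell command to move; the robot and the scene stay as the last step left them, time stands still between calls to the robot, and variables do not carry over. Pictures are saved under pics/ and viewed, at most 10 in all, crops included, and the job is handed in when it is done.

```bash
ls; mkdir -p pics; python3 - <<'E'
from rig import telemetry, eyes, arm
import cv2
print(telemetry.sense()); print(arm.tip_reach)
for n in ["scene","top"]:
    c=eyes.camera(n); im=c.pop("image"); print(n,c)
    cv2.imwrite(f"pics/{n}0.png",im[:,:,::-1])
E
```

```text
pics
{'t': 0.0, 'q': array([-79.52389649,  22.87216272,   2.5799499 ,  88.11485448,
        -1.07094764,  69.14903644,  -2.90419665]), 'joint_velocities': array([ 0.03996659,  0.01556736,  0.11486594, -0.00604559,  0.04316829,
        0.08255069, -0.02043569]), 'joint_efforts': array([-2.05349670e-05, -4.75125289e+01,  1.36442106e+00, -2.54224277e+01,
        1.15164591e-02,  9.04220680e-03, -2.55479883e-06]), 'ee_pos': array([0.18059114, 0.62378252, 0.2472553 ]), 'orientation': array([[-9.60581324e-01,  2.77998841e-01, -4.06027116e-04],
       [ 2.77999101e-01,  9.60579434e-01, -1.91067655e-03],
       [-1.41144568e-04, -1.94823538e-03, -9.99998092e-01]]), 'force': array([-0.06612716, -0.10567171, -0.03364229]), 'torque': array([ 0.01320106,  0.00712288, -0.02973187]), 'grip_force': 0.0, 'finger_gap': 0.999584764051311}
0.017
scene {'fx': 467.08381521773606, 'fy': 467.08381521773606, 'cx': 257.44922737796816, 'cy': 185.90651775461873, 'k1': 0.044230294787322835, 'position': array([1.1873532 , 0.00924017, 1.00874838]), 'attitude': array([[ 0.17136747,  0.82602862, -0.53694498],
       [ 0.9852044 , -0.14497387,  0.09140494],
       [-0.0023399 , -0.5446644 , -0.83865083]])}
top {'fx': 346.6439077343517, 'fy': 346.6439077343517, 'cx': 256.4837893300668, 'cy': 190.40085763984695, 'k1': -0.08046229370154123, 'position': array([0.39740501, 0.10707657, 0.96257832]), 'attitude': array([[ 0.01930565, -0.98246052,  0.18546864],
       [-0.99952221, -0.01448652,  0.0273038 ],
       [-0.02413812, -0.18590715, -0.98227078]])}
```

```bash
python3 -c "
import cv2
for n in ['scene0','top0']:
    i=cv2.imread(f'pics/{n}.png'); cv2.imwrite(f'pics/{n}b.png',cv2.resize(i,(800,600),interpolation=cv2.INTER_CUBIC))"
```

```text
(no output)
```

View pics/scene0b.png

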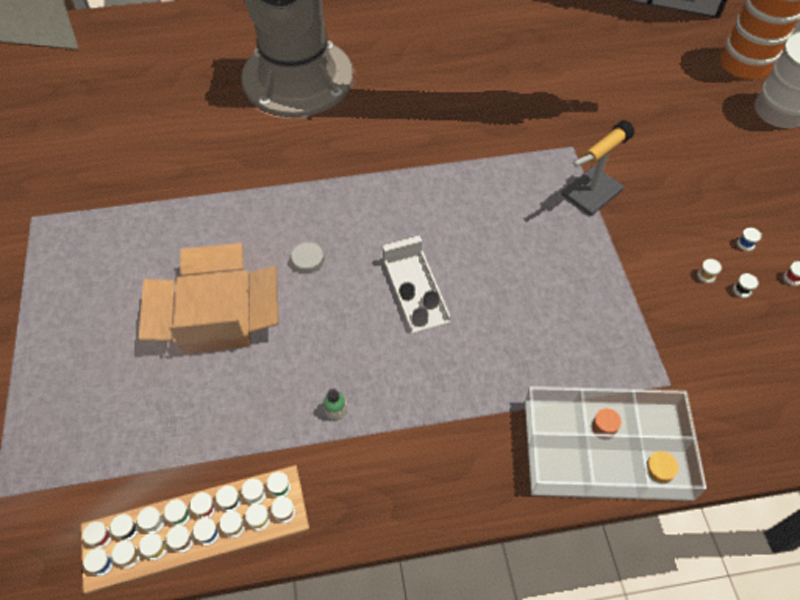

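View pics/top0b.png

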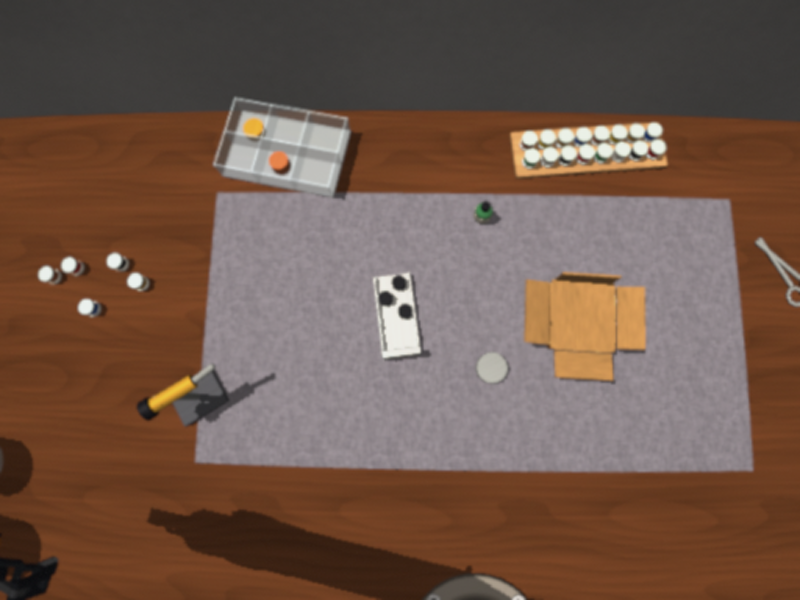

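The scene view shows the blank at about (210,300), the tray at (415,285), the tin at (307,257) and the bottle at (334,403). In the top view they are at (583,317), (397,315), (492,367) and (485,212). Next I'll zoom in on both views for corner picks.

```bash
cat > h.py <<'E'
import numpy as np, cv2
from rig import telemetry, eyes
def ray(c,uv):
    p=(np.array(uv,float)-[c['cx'],c['cy']])/[c['fx'],c['fy']]
    s=p.copy()
    for _ in range(20): s=p/(1+c['k1']*(s@s))
    d=c['attitude']@np.array([s[0],s[1],1]); return c['position'],d/np.linalg.norm(d)
def plane(c,uv,z):
    o,d=ray(c,uv); return o+d*(z-o[2])/d[2]
def tri(c1,u1,c2,u2):
    A=np.zeros((3,3));b=np.zeros(3);R=[ray(c1,u1),ray(c2,u2)]
    for o,d in R:
        P=np.eye(3)-np.outer(d,d);A+=P;b+=P@o
    X=np.linalg.solve(A,b); return X,[np.linalg.norm((np.eye(3)-np.outer(d,d))@(X-o)) for o,d in R][0]*2
def proj(c,X):
    v=c['attitude'].T@(np.array(X)-c['position']); s=v[:2]/v[2]; s=s*(1+c['k1']*(s@s))
    return s*[c['fx'],c['fy']]+[c['cx'],c['cy']]
E
python3 - <<'E'
import cv2,numpy as np,pickle
from rig import eyes
C={n:eyes.camera(n) for n in ['scene','top']}; pickle.dump(C,open('c0.pkl','wb'))
s=C['scene']['image'][:,:,::-1]; t=C['top']['image'][:,:,::-1]
z=lambda im,x,y,w,h,W,H:cv2.resize(im[y:y+h,x:x+w],(W,H),interpolation=cv2.INTER_CUBIC)
# blank: scene x 85-185,y 150-230 ; top x 330-420,y170-250
top=np.hstack([z(s,85,150,100,80,400,320),z(t,325,170,100,80,400,320)])
bot=np.hstack([z(s,235,145,65,70,260,280),np.zeros((280,20,3),np.uint8),z(t,230,165,50,70,200,280),np.zeros((280,320,3),np.uint8)])
cv2.imwrite('pics/z1.png',np.vstack([top,bot]))
E
```

```text
(no output)
```

View pics/z1.png

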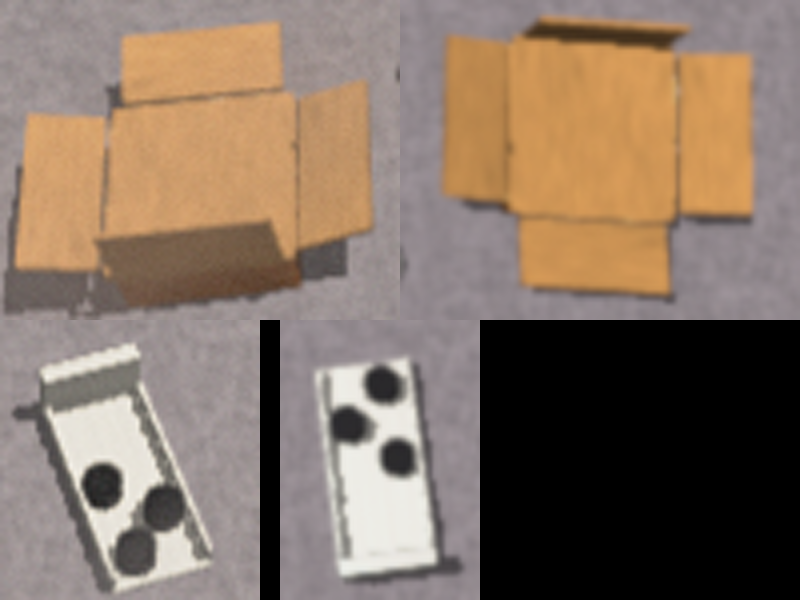

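The corners of the floor, the panel edges, the fixed wall, the tray grip and the spools are all visible in both crops. I'll triangulate them.

```bash
python3 - <<'E'
import pickle,numpy as np
from h import *
C=pickle.load(open('c0.pkl','rb'));S,T=C['scene'],C['top']
def g(n,s,t,low=False):
    so,to=((85,150),(325-100,170)) if not low else ((235,145-80),(230-70,165-80))
    us=(np.array(s)+.5)/4-.5+so; ut=(np.array(t)+.5)/4-.5+to
    X,e=tri(S,us,T,ut); print(n,np.round(X*1000,1),'gap',round(e*1000,1)); return X
A=g('floor -x-y',(111,105),(675,221));B=g('floor -x+y',(296,94),(509,211))
F1=g('front -y',(122,38),(668,294));F2=g('front +y',(278,24),(523,288))
R1=g('right -x',(28,114),(752,215));R2=g('right +x',(16,268),(750,55))
L1=g('left -x',(366,82),(443,193));L2=g('left +x',(372,229),(446,37))
g('wall -y',(97,240),(689,27));g('wall +y',(270,222),(541,17))
for n,t in (('C',(679,55)),('D',(510,38))): print(n,plane(T,(np.array(t)+.5)/4-.5+(225,170),.044)*1000)
a=g('grip back +y?',(40,368),(440,564),1);b=g('grip back',(137,345),(342,577),1)
g('gripfront',(43,382),(437,549),1);g('gripfront',(139,360),(345,556),1)
g('lip1',(113,590),(409,358),1);g('lip2',(212,560),(317,372),1)
for k,(s,t) in enumerate([((103,485),(398,458)),((163,507),(350,425)),((135,550),(382,383))]): g('spool%d'%k,s,t,1)
# tin,bottle
for n,z,s,t in(('tin',.019,(307,257),(492,367)),('bottle top',.062,(334,394),(485,206))):
    X,e=tri(S,np.array(s)*.64,T,np.array(t)*.64);print(n,X*1000,e*1000)
E
```

```text
floor -x-y [ 482.3 -233.1   49.1] gap 3.5
floor -x+y [ 488.4 -122.7   42.6] gap 0.6
front -y [ 434.2 -225.1   52.5] gap 3.6
front +y [ 437.3 -129.3   49.8] gap 1.6
right -x [ 486.1 -281.3   57.1] gap 2.2
right +x [ 593.9 -286.6   56.3] gap 1.6
left -x [498.  -76.7  57.9] gap 2.2
left +x [603.1 -81.5  55.7] gap 2.4
wall -y [ 604.4 -232.2   90.4] gap 0.7
wall +y [ 609.5 -135.6   90.4] gap 0.9
C [ 595.79938598 -241.76840371   44.        ]
D [ 605.8044201  -126.32492914   44.        ]
grip back +y? [476.5  96.6  45.2] gap 1.2
grip back [467.  161.5  42.3] gap 1.5
gripfront [486.4  97.8  43.2] gap 0.6
gripfront [480.8 160.   44.6] gap 2.0
lip1 [624.7 118.8   7.7] gap 1.0
lip2 [613.8 183.6   7. ] gap 1.3
spool0 [551.9 125.3  14.3] gap 0.7
spool1 [574.7 159.4  14.4] gap 0.2
spool2 [604.3 136.7  16.9] gap 1.9
tin [455.90443641 -27.99193841  12.42913863] 0.1147674141159273
bottle top [734.29805584 -12.77405223  57.20392012] 0.030887992481916492
```

Panel edge heights, tray length (143 mm against 144), and the blank's 110 mm edge all agree with the text. The blank's centre is at about (545,-181) mm with yaw -2.8°, and the tray's centre is at (545.5,139.6) with yaw 8.9°. Next I'll check what kinematics are available.

```bash
cat >> h.py <<'E'
from scipy.spatial.transform import Rotation as Ro
yb=np.radians(-2.8); ex=np.array([np.cos(yb),np.sin(yb),0]); ey=np.array([-np.sin(yb),np.cos(yb),0]); K=np.array([0,0,1.])
C0=np.array([.545,-.181,0])
PN={'left':(ey,C0+.055*ey,ex),'right':(-ey,C0-.055*ey,-ex),'front':(-ex,C0-.060*ex,ey)}
def rot(o,yt,tilt=45):
    t=np.radians(tilt); z=-np.sin(t)*o-np.cos(t)*K; return np.stack([np.cross(yt,z),yt,z],1)
def tcpU(name,s,h,tilt=45,flip=1):   # upper tip corner at s outward of crease, height h
    o,c,yt=PN[name]; R=rot(o,yt*flip,tilt); t=np.radians(tilt); up=-np.cos(t)*o+np.sin(t)*K
    return c+s*o+h*K-.017*R[:,2]-.011*up,R
def rel(P,R,st=None):
    st=st or telemetry.sense(); R0=st['orientation']
    d=R0.T@(P-st['ee_pos']); r=Ro.from_matrix(R0.T@R).as_rotvec(degrees=True)
    return np.round(d,4),np.round(r,1)
E
python3 - <<'E'
from h import *
for f in(1,-1):
    P,R=tcpU('left',.105,.107,45,f); print(P,*rel(P,R))
    P[2]=.25; print(P,*rel(P,R))
C=eyes.camera('top'); print(plane(C,np.array((200,395))*.64,.0))
E
```

```text
[ 0.55378314 -0.00141567  0.11124264] [-0.5323 -0.4969  0.1371] [ 30.  -37.9  72.5]
[ 0.55378314 -0.00141567  0.25      ] [-0.5323 -0.4971 -0.0017] [ 30.  -37.9  72.5]
[ 0.55378314 -0.00141567  0.11124264] [-0.5323 -0.4969  0.1371] [ 40.3  31.8 -97.4]
[ 0.55378314 -0.00141567  0.25      ] [-0.5323 -0.4971 -0.0017] [ 40.3  31.8 -97.4]
[0.39629451 0.48977372 0.        ]
```

```bash
R='-0.532,-0.497,0,30,-38,72.5,0'; python3 -m creep '[-0.532,-0.497,0,30,-38,72.5,0, -0.532,-0.497,0,30,-38,72.5,0, -0.532,-0.497,0,30,-38,72.5,0, -0.532,-0.497,0,30,-38,72.5,0, -0.532,-0.497,0,30,-38,72.5,0, -0.532,-0.497,0,30,-38,72.5,0, -0.532,-0.497,0,30,-38,72.5,0, -0.532,-0.497,0,30,-38,72.5,0]'; python3 - <<'E'
from h import *
P,R=tcpU('left',.105,.107,45,1);P[2]=.2; print(*rel(P,R),telemetry.sense()['q'])
E
```

```text
t: 0.92
ee_pos: [0.3518, 0.3369, 0.2486]
orientation: [[-0.392, 0.915, 0.099], [0.772, 0.386, -0.505], [-0.5, -0.122, -0.857]]
force: [0.7, -0.2, -0.2]
finger_gap: 0.003
grip_force: 0.0
[-0.3161  0.0601  0.2326] [ 10.2 -12.9  24.6] [-77.35332267  20.13665363  20.18299042  99.69810055  14.27043964
  84.42511208 -36.48482708]
```

```bash
python3 -m creep '[-0.316,0.06,0.233,10.2,-12.9,24.6,0, -0.316,0.06,0.233,10.2,-12.9,24.6,0, -0.316,0.06,0.233,10.2,-12.9,24.6,0, -0.316,0.06,0.233,10.2,-12.9,24.6,0, -0.316,0.06,0.233,10.2,-12.9,24.6,0, -0.316,0.06,0.233,10.2,-12.9,24.6,0, -0.316,0.06,0.233,10.2,-12.9,24.6,0, -0.316,0.06,0.233,10.2,-12.9,24.6,0]'; python3 - <<'E'
from h import *
P,R=tcpU('left',.105,.107,45,1); print(*rel(P,R),telemetry.sense()['q'])
P,R=tcpU('left',.035,.036,45,1); print(*rel(P,R))
E
```

```text
t: 1.58
ee_pos: [0.5226, 0.0532, 0.206]
orientation: [[0.031, 0.999, -0.033], [0.708, -0.045, -0.705], [-0.706, -0.001, -0.709]]
force: [-0.1, 0.9, -0.9]
finger_gap: -0.003
grip_force: 0.0
[0.0292 0.0337 0.1046] [ 0.1 -0.1  0.2] [-57.22499733  29.61768107  34.02999856 103.40198164  24.11950245
  74.92631686 -37.48639458]
[0.0297 0.0335 0.2043] [ 0.1 -0.1  0.2]
```

```bash
python3 -m creep '[0.029,0.034,0.105,0,0,0,0, 0.029,0.034,0.105,0,0,0,0, 0.029,0.034,0.105,0,0,0,0, 0.029,0.034,0.14,0,0,0,0, 0.029,0.034,0.175,0,0,0,0, 0.029,0.034,0.204,0,0,0,0, 0.029,0.034,0.204,0,0,0,0]'; python3 - <<'E'
from h import *
c=eyes.camera('scene'); cv2.imwrite('pics/a.png',cv2.resize(c['image'][120:270,60:260,::-1],(800,600)))
for r,f in((37,10),(39,30),(40,50),(40,70),(40,85),(40,97)):
    f=np.radians(f);P,R=tcpU('left',r*np.cos(f)/1e3,.042+r*np.sin(f)/1e3); print(*rel(P,R))
E
```

```text
t: 2.17
ee_pos: [0.5456, -0.0757, 0.039]
orientation: [[0.032, 0.999, -0.043], [0.704, -0.053, -0.709], [-0.71, -0.008, -0.704]]
force: [-0.4, -0.4, 0.9]
finger_gap: 0.0
grip_force: 0.0
[-0.0064  0.0027 -0.0113] [-0.3  0.1  0.2]
[-0.0176  0.0026 -0.0186] [-0.3  0.1  0.2]
[-0.0312  0.0026 -0.0208] [-0.3  0.1  0.2]
[-0.0446  0.0025 -0.0171] [-0.3  0.1  0.2]
[-0.0534  0.0025 -0.0115] [-0.3  0.1  0.2]
[-0.0592  0.0026 -0.0055] [-0.3  0.1  0.2]
```

View pics/a.png

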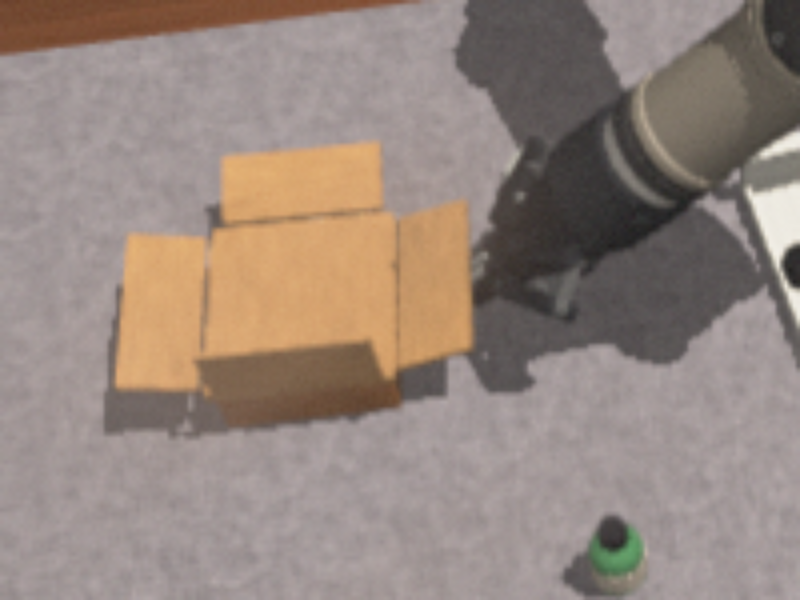

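The fingers are tucked under the left panel, at crop position (485,275). Now I sweep it up to about 100° and back off.

```bash
python3 -m creep '[-0.006,0.003,-0.011,0,0,0,0, -0.018,0.003,-0.019,0,0,0,0, -0.031,0.003,-0.021,0,0,0,0, -0.045,0.003,-0.017,0,0,0,0, -0.053,0.003,-0.0115,0,0,0,0, -0.059,0.003,-0.0055,0,0,0,0, -0.059,0.003,-0.0055,0,0,0,0, -0.059,0.003,-0.0055,0,0,0,0]'; python3 - <<'E'
from h import *
st=telemetry.sense();P,R=tcpU('left',0,.042); U=st['ee_pos']-P; print('U s,h',U@PN['left'][0]*1e3,U[2]*1e3,np.degrees(np.arctan2(U[2],U@ey))+2.9)
E
python3 -m creep '[0.02,0,-0.025,0,0,0,0, 0.03,0,-0.04,0,0,0,0, 0.03,0,-0.04,0,0,0,0]'
python3 - <<'E'
from h import *
c=eyes.camera('scene'); cv2.imwrite('pics/b.png',cv2.resize(c['image'][130:250,80:240,::-1],(800,600),interpolation=cv2.INTER_CUBIC))
E
```

```text
t: 2.88
ee_pos: [0.551, -0.1094, 0.0873]
orientation: [[0.033, 0.999, -0.034], [0.707, -0.047, -0.705], [-0.706, -0.001, -0.708]]
force: [-0.1, 0.8, 1.6]
finger_gap: -0.0
grip_force: 0.8
U s,h -2.9741789443587785 41.06430093077478 97.04254865312717
t: 3.13
ee_pos: [0.5546, -0.0542, 0.093]
orientation: [[0.027, 0.999, -0.029], [0.71, -0.04, -0.704], [-0.704, -0.002, -0.71]]
force: [0.5, -0.3, -1.2]
finger_gap: 0.003
grip_force: 0.0
```

View pics/b.png

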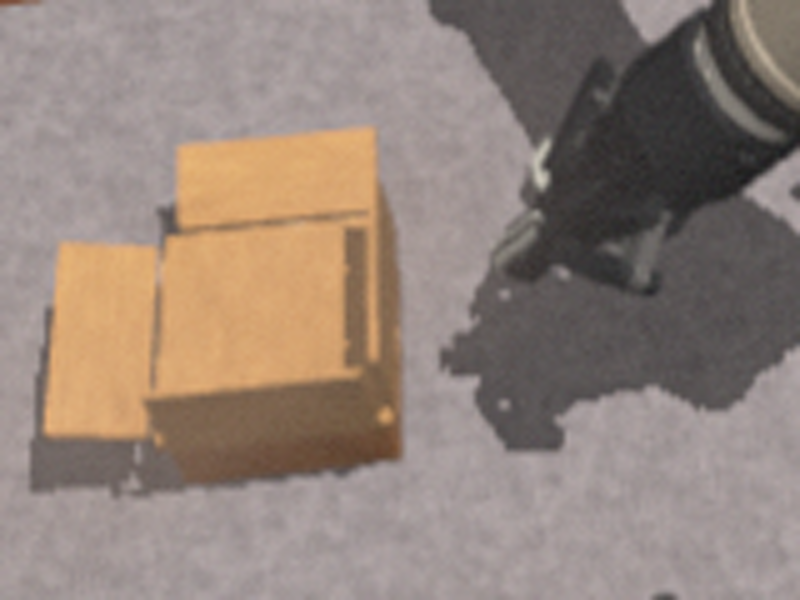

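The left panel now stands near upright, with its top edge at about crop x 368-380. I'll zoom in and compare with the predicted corner positions by angle.

```bash
cat >> h.py <<'E'
def corner(name,th,a,side=0,L=.050):  # panel point: free edge at angle th deg, a along crease (blank axis), side +1 inner/-1 outer face
    o,c,yt=PN[name]; al=ex if name!='front' else ey; t=np.radians(th)
    return c+.042*K+a*al+L*(np.cos(t)*o+np.sin(t)*K)+side*.002*(-np.sin(t)*o+np.cos(t)*K)
E
python3 - <<'E'
from h import *
c=eyes.camera('scene'); x0,y0=140,160
im=cv2.resize(c['image'][y0:y0+60,x0:x0+40,::-1],(400,600),interpolation=cv2.INTER_CUBIC)
im2=im.copy()
for th,col in((80,(255,0,0)),(85,(255,255,0)),(90,(0,255,0)),(95,(0,0,255)),(100,(255,0,255))):
    for a in(-.054,.054):
        for s in(1,-1):
            u=(proj(c,corner('left',th,a,s))-(x0,y0)+.5)*10-.5; cv2.circle(im2,tuple(int(v) for v in u),2,col,-1)
            if s>0: print(th,a,np.round(u))
cv2.imwrite('pics/c.png',np.hstack([im,im2]))
E
```

```text
80 -0.054 [182.  36.]
80 0.054 [185. 416.]
85 -0.054 [163.  37.]
85 0.054 [166. 418.]
90 -0.054 [145.  39.]
90 0.054 [147. 420.]
95 -0.054 [127.  42.]
95 0.054 [128. 423.]
100 -0.054 [109.  45.]
100 0.054 [109. 426.]
```

View pics/c.png

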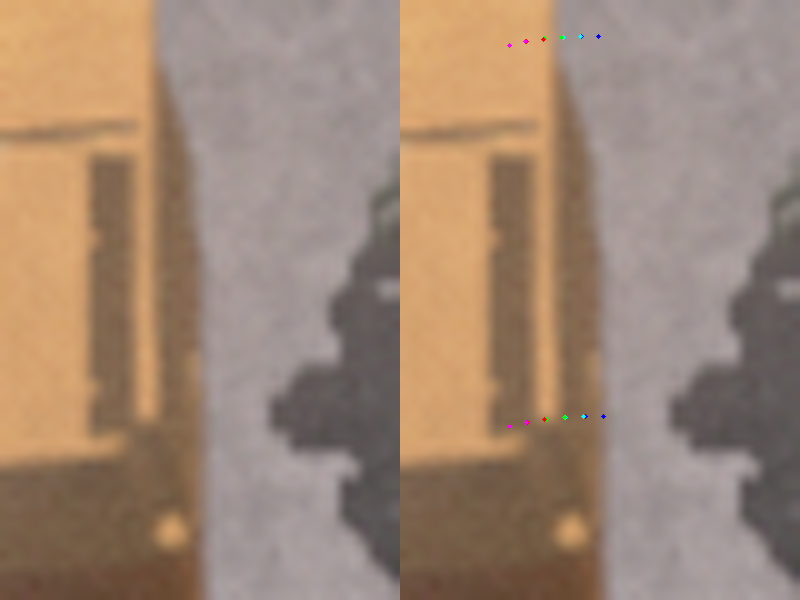

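The panel top strip spans crop x 137-157 at row 410. That gives 92° after a push to about 97-100°, so the left panel is done. Next is the front panel, and I'll start by testing reach from the −x side at a safe height.

```bash
python3 -m creep '[-0.06,0,-0.14,0,0,0,0, -0.06,0,-0.14,0,0,0,0, -0.06,0,-0.14,0,0,0,0, -0.06,0,-0.14,0,0,0,0]'; python3 - <<'E'
from h import *
P,R=tcpU('front',.105,.107); print(P,*rel(P,R)); P[2]=.25;print(*rel(P,R)); print(telemetry.sense()['q'])
E
```

```text
t: 3.57
ee_pos: [0.5564, -0.0035, 0.2386]
orientation: [[0.034, 0.999, -0.033], [0.707, -0.048, -0.706], [-0.706, 0.0, -0.708]]
force: [0.7, 0.6, -0.6]
finger_gap: -0.0
grip_force: 0.0
[ 0.36042163 -0.17197261  0.11124264] [-0.0359 -0.1878  0.2155] [-63.5  -0.  -63.6]
[-0.1339 -0.1877  0.1173] [-63.5  -0.  -63.6]
[-52.55215343  28.47738715  36.43823205 100.91729976  26.26878998
  74.41954682 -31.28923218]
```

```bash
python3 -m creep '[-0.134,-0.188,0.117,-63.5,0,-63.6,0, -0.134,-0.188,0.117,-63.5,0,-63.6,0, -0.134,-0.188,0.117,-63.5,0,-63.6,0, -0.134,-0.188,0.117,-63.5,0,-63.6,0, -0.134,-0.188,0.117,-63.5,0,-63.6,0, -0.134,-0.188,0.117,-63.5,0,-63.6,0, -0.134,-0.188,0.117,-63.5,0,-63.6,0, -0.134,-0.188,0.117,-63.5,0,-63.6,0]'; python3 - <<'E'
from h import *
P,R=tcpU('front',.105,.107); P[2]=.25;print(*rel(P,R)); print(telemetry.sense()['q'])
E
```

```text
t: 4.23
ee_pos: [0.3975, -0.1399, 0.2472]
orientation: [[-0.385, 0.843, 0.376], [0.637, 0.537, -0.553], [-0.668, 0.026, -0.743]]
force: [0.3, -0.1, 0.3]
finger_gap: 0.004
grip_force: 0.0
[-0.008  -0.0484  0.0017] [-36.6  -2.1 -40.6]
[-36.21324654 -13.61971875  17.01254632 138.64132014  56.07598282
  57.15512493 -20.68468934]
```

```bash
cat >> h.py <<'E'
def diag(name,s,h,a,off,tilt=45): # approach heading turned by off deg from straight-in; E corner at s,h, tip centre at a along crease
    o,c,_=PN[name]; al=ex if name!='front' else ey
    hd=Ro.from_euler('z',off,degrees=True).apply(-o); t=np.radians(tilt)
    z=np.sin(t)*hd-np.cos(t)*K; y=np.cross(K,hd); R=np.stack([np.cross(y,z),y,z],1)
    up=np.cos(t)*hd+np.sin(t)*K; sg=np.sign((y@-o)) or 1
    E=.017*z+.011*up+.0145*sg*y
    P=c+s*o+h*K; P=P-o*(E@o)-K*E[2]; tip=P+.017*z; P=P+al*(a-(tip-c)@al); return P,R
E
python3 - <<'E'
from h import *
for off in(-35,-45):
    P,R=diag('front',.036,.028,0,off); Q=P-.06*R[:,2]
    print(off,np.round(R,2).tolist(),P,Q,*rel(Q,R)); Q[2]+=.12; print(*rel(Q,R))
E
```

```text
-35 [[-0.56, 0.61, 0.56], [0.43, 0.79, -0.43], [-0.71, -0.0, -0.71]] [ 0.42494547 -0.16822526  0.03224264] [ 0.39142204 -0.14222181  0.07466905] [ 0.1162 -0.0109  0.1272] [-12.5  -2.7 -15.3]
[ 0.0359 -0.0077  0.038 ] [-12.5  -2.7 -15.3]
-45 [[-0.47, 0.74, 0.47], [0.52, 0.67, -0.52], [-0.71, -0.0, -0.71]] [ 0.42530574 -0.16663581  0.03224264] [ 0.39680705 -0.13520614  0.07466905] [ 0.1186 -0.0026  0.1254] [-5.6 -2.9 -8.1]
[0.0383 0.0006 0.0362] [-5.6 -2.9 -8.1]
```

Next I go down to the pre-insertion pose with the 35° diagonal and see whether it's reached.

```bash
python3 -m creep '[0.036,-0.008,0.038,-12.5,-2.7,-15.3,0, 0.036,-0.008,0.038,-12.5,-2.7,-15.3,0, 0.036,-0.008,0.038,-12.5,-2.7,-15.3,0, 0.116,-0.011,0.127,-12.5,-2.7,-15.3,0, 0.116,-0.011,0.127,-12.5,-2.7,-15.3,0, 0.116,-0.011,0.127,-12.5,-2.7,-15.3,0, 0.116,-0.011,0.127,-12.5,-2.7,-15.3,0, 0.116,-0.011,0.127,-12.5,-2.7,-15.3,0]'; python3 - <<'E'
from h import *
P,R=diag('front',.036,.028,0,-35); Q=P-.06*R[:,2]
print(*rel(Q,R),*rel(P,R)); print(telemetry.sense()['q'])
E
```

```text
t: 4.9
ee_pos: [0.391, -0.123, 0.249]
orientation: [[-0.449, 0.762, 0.466], [0.625, 0.641, -0.446], [-0.638, 0.091, -0.764]]
force: [-0.5, -0.8, 0.1]
finger_gap: 0.002
grip_force: 0.0
[ 0.0991 -0.0279  0.142 ] [ -4.3  -4.5 -12.5] [ 0.0949 -0.0229  0.2017] [ -4.3  -4.5 -12.5]
[ 32.77098941 -20.19984261 -36.97928561 140.15443828  33.17503337
  32.80325537   8.26001378]
```

The elbow limit blocked the move. I'll try descending first, since a lower pose is farther from the shoulder.

```bash
python3 -m creep '[0.099,-0.028,0.142,-4.3,-4.5,-12.5,0, 0.099,-0.028,0.142,-4.3,-4.5,-12.5,0, 0.099,-0.028,0.142,-4.3,-4.5,-12.5,0, 0.099,-0.028,0.142,-4.3,-4.5,-12.5,0]'; python3 - <<'E'
from h import *
P,R=diag('front',.036,.028,0,-35); Q=P-.06*R[:,2]
print(*rel(Q,R),*rel(P,R)); print(telemetry.sense()['q'])
E
```

```text
t: 5.23
ee_pos: [0.4187, -0.112, 0.2251]
orientation: [[-0.544, 0.666, 0.511], [0.517, 0.746, -0.42], [-0.66, 0.035, -0.75]]
force: [-1.1, 1.1, 0.9]
finger_gap: 0.003
grip_force: 0.0
[ 0.0986 -0.046   0.1116] [-1.2 -3.6 -4.3] [ 0.0949 -0.0445  0.1715] [-1.2 -3.6 -4.3]
[ 67.12084604 -26.18613396 -63.36005977 140.77359284   6.69172191
  18.12707635  40.93656366]
```

The wrist would be too close to the base from that side. Approaching the front panel diagonally from the −y side keeps it about 0.46 m out, so I'll first untilt at a safe spot above the blank and then turn.

```bash
python3 - <<'E'
from h import *
P,R=diag('front',.036,.028,0,10,tilt=0); print(*rel(np.array([.52,-.2,.28]),R))
P,R=diag('front',.036,.028,0,55,55); print(P,P-.07*R[:,2])
E
```

```text
[-0.1369  0.0038  0.0475] [-15.9  39.6 -47.5]
[ 0.42510143 -0.18655679  0.02874013] [ 0.38995694 -0.23186478  0.06889048]
```

```bash
python3 -m creep '[-0.137,0.004,0.048,-15.9,39.6,-47.5,0, -0.137,0.004,0.048,-15.9,39.6,-47.5,0, -0.137,0.004,0.048,-15.9,39.6,-47.5,0, -0.137,0.004,0.048,-15.9,39.6,-47.5,0, -0.137,0.004,0.048,-15.9,39.6,-47.5,0, -0.137,0.004,0.048,-15.9,39.6,-47.5,0, -0.137,0.004,0.048,-15.9,39.6,-47.5,0, -0.137,0.004,0.048,-15.9,39.6,-47.5,0]'; python3 - <<'E'
from h import *
P,R=diag('front',.036,.028,0,55,55); P-=.07*R[:,2]; P[2]+=.13; print(*rel(P,R),telemetry.sense()['q'])
E
```

```text
t: 5.9
ee_pos: [0.5199, -0.2007, 0.2799]
orientation: [[-0.997, -0.039, 0.072], [-0.041, 0.999, -0.02], [-0.071, -0.023, -0.997]]
force: [0.8, 0.4, 0.4]
finger_gap: -0.002
grip_force: 0.0
[ 0.1365 -0.0242  0.0721] [-26.5 -48.1 -44.3] [ 56.47355219  13.37609985 -46.48239927 100.61558664  10.91817558
  66.14103365  99.34451975]
```

```bash
python3 -m creep '[0.137,-0.024,0.072,-26.5,-48.1,-44.3,0, 0.137,-0.024,0.072,-26.5,-48.1,-44.3,0, 0.137,-0.024,0.072,-26.5,-48.1,-44.3,0, 0.137,-0.024,0.072,-26.5,-48.1,-44.3,0, 0.137,-0.024,0.072,-26.5,-48.1,-44.3,0, 0.137,-0.024,0.072,-26.5,-48.1,-44.3,0, 0.137,-0.024,0.072,-26.5,-48.1,-44.3,0, 0.137,-0.024,0.072,-26.5,-48.1,-44.3,0]'; python3 - <<'E'
from h import *
P,R=diag('front',.036,.028,0,55,55); P-=.07*R[:,2]; print(*rel(P,R));P[2]+=.13; print(*rel(P,R),telemetry.sense()['q'])
E
```

```text
t: 6.57
ee_pos: [0.3897, -0.2278, 0.1908]
orientation: [[-0.834, -0.431, 0.345], [-0.341, 0.894, 0.292], [-0.434, 0.126, -0.892]]
force: [0.4, 0.5, -1.8]
finger_gap: -0.002
grip_force: 0.0
[ 0.0542 -0.0191  0.1076] [-11.9 -26.8 -25. ]
[-0.0023 -0.0027 -0.0083] [-11.9 -26.8 -25. ] [102.75256228  12.77773716 -65.34450678 121.88962125 -19.71800722
  48.935091   165.10709713]
```

```bash
for i in 1 2; do python3 -m creep '[0,0,-0.02,0,0,7,0, 0,0,-0.02,0,0,14,0, 0,0,-0.02,0,0,21,0, 0,0,-0.02,0,0,28,0, 0,0,-0.02,0,0,35,0, 0,0,-0.02,0,0,42,0, 0,0,-0.02,0,0,49,0, 0,0,-0.02,0,0,56,0]' |head -2; done; python3 - <<'E'
from h import *
P,R=diag('front',.036,.028,0,55,55); R=R*[-1,-1,1]; P-=.07*R[:,2]; print(*rel(P,R));P[2]+=.1; print(*rel(P,R),telemetry.sense()['q'])
E
```

```text
t: 7.23
ee_pos: [0.3848, -0.2334, 0.2097]
t: 7.9
ee_pos: [0.3779, -0.2392, 0.2276]
[-0.0387 -0.0453  0.1477] [-5.1 29.2 41.3]
[-0.0105 -0.0098  0.0586] [-5.1 29.2 41.3] [ 94.03578037   5.72180931 -50.73207378 119.61485307 -27.09626469
  56.74560203  60.37352997]
```

```bash
python3 -m creep '[-0.01,-0.01,0.058,-5.1,29.2,41.3,0, -0.01,-0.01,0.058,-5.1,29.2,41.3,0, -0.01,-0.01,0.058,-5.1,29.2,41.3,0, -0.01,-0.01,0.058,-5.1,29.2,41.3,0, -0.01,-0.01,0.058,-5.1,29.2,41.3,0, -0.01,-0.01,0.058,-5.1,29.2,41.3,0, -0.01,-0.01,0.058,-5.1,29.2,41.3,0, -0.01,-0.01,0.058,-5.1,29.2,41.3,0]'; python3 - <<'E'
from h import *
P,R=diag('front',.036,.028,0,55,55); R=R*[-1,-1,1]; Q=P-.07*R[:,2]; print(*rel(Q,R),*rel(P,R), telemetry.sense()['q'])
E
```

```text
t: 8.57
ee_pos: [0.3887, -0.2326, 0.1679]
orientation: [[0.351, 0.791, 0.502], [0.451, -0.612, 0.649], [0.821, -0.002, -0.571]]
force: [-1.1, 0.3, -0.6]
finger_gap: 0.001
grip_force: 0.0
[-0.0804  0.0007  0.0577] [-0.1 -0.1 -0.1] [-0.0806  0.0009  0.1277] [-0.1 -0.1 -0.1] [ 94.12216786  29.8700981  -44.49533741 118.7756115  -38.20819157
  60.76576383  38.76621236]
```

```bash
python3 -m creep '[-0.04,0,0.029,0,0,0,0, -0.08,0.001,0.058,0,0,0,0, -0.08,0.001,0.075,0,0,0,0, -0.08,0.001,0.1,0,0,0,0, -0.08,0.001,0.128,0,0,0,0, -0.08,0.001,0.128,0,0,0,0]'; python3 - <<'E'
from h import *
c=eyes.camera('top'); cv2.imwrite('pics/d.png',cv2.resize(c['image'][150:300,300:500,::-1],(800,600),interpolation=cv2.INTER_CUBIC))
for r,f in((37,5),(39,25),(40,45),(40,65),(40,82),(40,94),(40,100)):
    f=np.radians(f);P,R=diag('front',r*np.cos(f)/1e3,.042+r*np.sin(f)/1e3,0,55,55); R=R*[-1,-1,1]; print(*rel(P,R))
E
```

```text
t: 9.07
ee_pos: [0.4264, -0.1812, 0.0293]
orientation: [[0.344, 0.799, 0.494], [0.458, -0.602, 0.654], [0.819, 0.001, -0.573]]
force: [-3.6, 0.5, 1.2]
finger_gap: -0.0
grip_force: 1.2
[ 0.0097  0.0009 -0.013 ] [-0.6 -0.1  0.5]
[ 0.021   0.0021 -0.0199] [-0.6 -0.1  0.5]
[ 0.033   0.008  -0.0234] [-0.6 -0.1  0.5]
[ 0.0431  0.0174 -0.0227] [-0.6 -0.1  0.5]
[ 0.0495  0.0268 -0.0194] [-0.6 -0.1  0.5]
[ 0.0525  0.0337 -0.0157] [-0.6 -0.1  0.5]
[ 0.0534  0.0372 -0.0135] [-0.6 -0.1  0.5]
```

View pics/d.png

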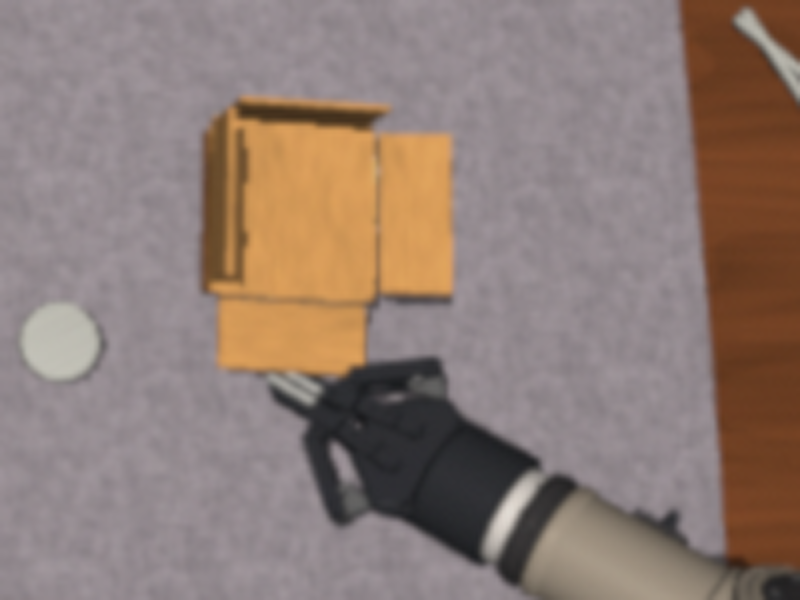

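The fingers are clipped by the panel's free edge at about (270,375), so the tips are just underneath it. Sweeping the front panel up.

```bash
python3 -m creep '[0.01,0.001,-0.013,0,0,0,0, 0.021,0.002,-0.02,0,0,0,0, 0.033,0.008,-0.0235,0,0,0,0, 0.043,0.017,-0.0227,0,0,0,0, 0.0495,0.027,-0.0194,0,0,0,0, 0.0525,0.034,-0.0157,0,0,0,0, 0.053,0.036,-0.0145,0,0,0,0, 0.053,0.036,-0.0145,0,0,0,0]'; python3 - <<'E'
from h import *
st=telemetry.sense();P,R=diag('front',0,.042,0,55,55); U=st['ee_pos']-P; s=U@PN['front'][0]; print('U s,h',s,U[2],np.degrees(np.arctan2(U[2],s))+2.9)
E
python3 -m creep '[-0.01,-0.02,-0.02,0,0,0,0, -0.015,-0.03,-0.03,0,0,0,0, -0.015,-0.03,-0.03,0,0,0,0]' | head -2
python3 - <<'E'
from h import *
out=[]
for n in('top','scene'):
    c=eyes.camera(n); p=proj(c,corner('front',90,0)); x0,y0=int(p[0])-22,int(p[1])-14
    im=cv2.resize(c['image'][y0:y0+30,x0:x0+40,::-1],(800,600),interpolation=cv2.INTER_CUBIC)[:,:]
    out.append(cv2.resize(im,(800,600))[::2] if 0 else cv2.resize(im,(400,300)))
    for th in(80,85,90,95,100): print(n,th,[np.round((proj(c,corner('front',th,a,s))-(x0,y0)+.5)*10).tolist() for a in(-.03,.03) for s in (1,-1)])
cv2.imwrite('pics/e.png',np.hstack(out))
E
```

```text
t: 9.78
ee_pos: [0.47, -0.1921, 0.0841]
orientation: [[0.342, 0.796, 0.5], [0.46, -0.606, 0.649], [0.82, 0.007, -0.573]]
force: [-3.6, -0.5, 1.9]
finger_gap: -0.0
grip_force: 1.3
U s,h -0.009129602686152986 0.0413479942697937 105.35108621330319
t: 10.03
ee_pos: [0.4226, -0.2019, 0.0873]
top 80 [[348.0, 180.0], [347.0, 196.0], [113.0, 166.0], [112.0, 181.0]]
top 85 [[349.0, 163.0], [348.0, 178.0], [113.0, 148.0], [113.0, 164.0]]
top 90 [[349.0, 145.0], [349.0, 161.0], [114.0, 131.0], [113.0, 147.0]]
top 95 [[349.0, 128.0], [349.0, 144.0], [113.0, 114.0], [114.0, 129.0]]
top 100 [[348.0, 112.0], [349.0, 127.0], [113.0, 97.0], [113.0, 112.0]]
scene 80 [[107.0, 142.0], [109.0, 131.0], [359.0, 118.0], [360.0, 106.0]]
scene 85 [[106.0, 156.0], [107.0, 144.0], [359.0, 131.0], [359.0, 119.0]]
scene 90 [[105.0, 171.0], [106.0, 157.0], [359.0, 146.0], [359.0, 132.0]]
scene 95 [[105.0, 186.0], [105.0, 172.0], [359.0, 161.0], [359.0, 147.0]]
scene 100 [[105.0, 203.0], [105.0, 188.0], [360.0, 177.0], [359.0, 162.0]]
```

View pics/e.png

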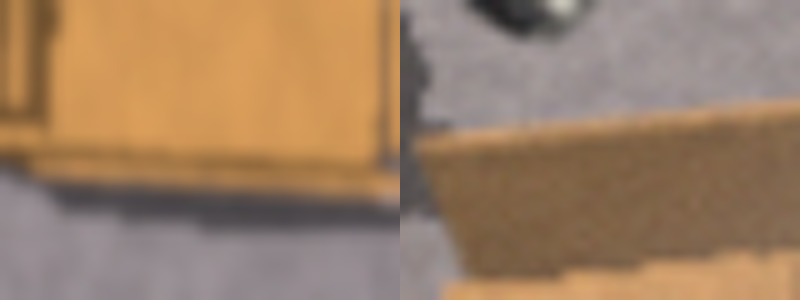

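In the top crop the strip sits at rows 176-194 at u=349, and the scene crop agrees. The front panel rests at about 80.5° after a push to 105°, so it springs back about 25°. I'll push it to about 115°.

```bash
python3 - <<'E'
from h import *
for s,h in((.012,.083),(-.003,.083),(-.0097,.0815),(-.0157,.0799)):
    P,R=diag('front',s,h,0,55,55); R=R*[-1,-1,1]; print(*rel(P,R))
E
```

```text
[0.0108 0.0109 0.0234] [-0.1  0.   0.5]
[0.0156 0.0233 0.0304] [-0.1  0.   0.5]
[0.0165 0.0288 0.0344] [-0.1  0.   0.5]
[0.0172 0.0337 0.0382] [-0.1  0.   0.5]
```

```bash
python3 -m creep '[0.011,0.011,0.0235,0,0,0,0, 0.0155,0.023,0.0305,0,0,0,0, 0.0165,0.029,0.0345,0,0,0,0, 0.017,0.034,0.038,0,0,0,0, 0.017,0.034,0.038,0,0,0,0, 0.017,0.034,0.038,0,0,0,0]'; python3 - <<'E'
from h import *
st=telemetry.sense();P,R=diag('front',0,.042,0,55,55); U=st['ee_pos']-P; s=U@PN['front'][0]; print('U s,h',s,U[2],np.degrees(np.arctan2(U[2],s))+2.9)
E
python3 -m creep '[-0.01,-0.02,-0.02,0,0,0,0, -0.015,-0.03,-0.03,0,0,0,0, -0.015,-0.035,-0.035,0,0,0,0]' | head -2
cat > prof.py <<'E'
from h import *
# strip edges across a panel's top: sample image along projected points vs angle, print saturation/brightness profile
import sys
name=sys.argv[1]; al=[float(v) for v in sys.argv[3:]]
for n in sys.argv[2].split(','):
    c=eyes.camera(n); g=cv2.cvtColor(c['image'],cv2.COLOR_RGB2HSV).astype(np.float32)
    for a in al:
        ths=np.arange(60,121,3); us=np.array([proj(c,corner(name,t,a,1)) for t in ths],np.float32)
        v=cv2.remap(g,us[None,:,0],us[None,:,1],cv2.INTER_LINEAR)[0]
        w=proj(c,corner(name,90,a,-1))-proj(c,corner(name,90,a,1)); d=proj(c,corner(name,95,a,1))-proj(c,corner(name,90,a,1))
        print(n,a,'5deg px',np.round(d,1),'thick px',np.round(w,1)); print(' '.join(f'{t}:{int(x[1])}/{int(x[2])}' for t,x in zip(ths,v)))
E
python3 prof.py front top,scene -.03 .0 .03
```

```text
t: 10.63
ee_pos: [0.4762, -0.1878, 0.0808]
orientation: [[0.344, 0.796, 0.499], [0.459, -0.605, 0.651], [0.82, 0.005, -0.573]]
force: [-2.0, 2.1, 2.3]
finger_gap: 0.002
grip_force: 1.4
U s,h -0.015122088855354054 0.038047320425111456 114.57558275653314
t: 10.88
ee_pos: [0.4242, -0.1994, 0.0874]
top -0.03 5deg px [-0.  -1.7] thick px [-0.   1.6]
60:14/149 63:16/152 66:16/154 69:15/150 72:15/133 75:17/101 78:25/79 81:75/75 84:136/102 87:150/161 90:150/203 93:151/211 96:150/210 99:151/210 102:150/211 105:148/212 108:148/213 111:148/212 114:148/212 117:148/211 120:149/211
top 0.0 5deg px [-0.  -1.7] thick px [-0.   1.6]
60:14/150 63:15/151 66:15/149 69:15/145 72:15/131 75:16/103 78:35/81 81:85/78 84:132/102 87:148/150 90:149/191 93:149/209 96:149/214 99:149/215 102:149/216 105:149/217 108:149/217 111:149/217 114:149/216 117:149/215 120:149/214
top 0.03 5deg px [-0.  -1.7] thick px [-0.   1.6]
60:15/151 63:15/149 66:16/148 69:17/140 72:16/115 75:18/89 78:31/79 81:82/81 84:135/107 87:149/158 90:149/197 93:149/210 96:149/212 99:149/212 102:149/212 105:149/212 108:149/212 111:149/213 114:149
[... 155 characters left out ...]
19/110 84:86/144 87:115/172 90:121/159 93:114/123 96:105/103 99:106/102 102:108/105 105:107/105 108:109/102 111:109/102 114:106/100 117:103/100 120:110/110
scene 0.0 5deg px [-0.   1.6] thick px [ 0.  -1.3]
60:18/157 63:17/155 66:17/155 69:15/155 72:18/155 75:18/155 78:15/155 81:19/156 84:60/174 87:104/180 90:120/156 93:115/120 96:102/101 99:101/104 102:104/106 105:100/106 108:98/106 111:97/108 114:95/107 117:96/107 120:99/113
scene 0.03 5deg px [0.  1.5] thick px [ 0.  -1.3]
60:17/153 63:17/155 66:18/157 69:17/156 72:16/157 75:16/157 78:16/160 81:26/165 84:56/180 87:102/195 90:115/167 93:106/122 96:93/109 99:94/109 102:99/107 105:93/108 108:90/110 111:84/111 114:88/111 117:84/112 120:90/122
```

The front panel now stands at about 89° on both views (edges at 88-91.5°). Next is the right panel, straight in from −y.

```bash
python3 prof.py left scene .03 .05; python3 - <<'E'
from h import *
P,R=diag('right',.034,.035,0,0,45); R=R*[-1,-1,1]; Q=P-.09*R[:,2]; print(P,Q)
V=np.array([.44,-.30,.2]); print(*rel(V,telemetry.sense()['orientation'])); print(*rel(Q+[0,0,.06],R))
E
```

```text
scene 0.03 5deg px [-1.9  0.3] thick px [ 1.7 -0.2]
60:20/157 63:20/159 66:20/158 69:21/157 72:23/154 75:35/144 78:79/132 81:91/127 84:91/128 87:102/151 90:115/191 93:108/159 96:89/126 99:87/123 102:92/123 105:96/143 108:114/188 111:118/204 114:119/202 117:119/203 120:119/204
scene 0.05 5deg px [-1.9  0.3] thick px [ 1.8 -0.2]
60:18/158 63:18/159 66:16/160 69:18/157 72:18/156 75:45/143 78:96/140 81:98/128 84:100/125 87:108/158 90:114/196 93:105/157 96:93/126 99:91/123 102:90/122 105:101/141 108:115/184 111:120/195 114:119/196 117:118/199 120:121/194
[ 0.53968519 -0.2896691   0.03924264] [ 0.53657641 -0.35323273  0.10288225]
[ 0.0492  0.0736 -0.123 ] [0. 0. 0.]
[ 0.0277  0.1823 -0.0876] [ 26.9  -9.5 -22. ]
```

```bash
python3 -m creep '[0.049,0.074,-0.123,0,0,0,0, 0.049,0.074,-0.123,0,0,0,0, 0.049,0.074,-0.123,0,0,0,0, 0.049,0.074,-0.123,0,0,0,0, 0.028,0.182,-0.088,26.9,-9.5,-22,0, 0.028,0.182,-0.088,26.9,-9.5,-22,0, 0.028,0.182,-0.088,26.9,-9.5,-22,0, 0.028,0.182,-0.088,26.9,-9.5,-22,0]'; python3 - <<'E'
from h import *
P,R=diag('right',.034,.035,0,0,45); R=R*[-1,-1,1]; Q=P-.09*R[:,2]; 
print(*rel(Q,R),*rel(P,R),telemetry.sense()['q'])
E
```

```text
t: 11.7
ee_pos: [0.5413, -0.3528, 0.1604]
orientation: [[0.105, 0.986, 0.129], [0.673, -0.166, 0.72], [0.732, 0.012, -0.681]]
force: [0.3, 1.4, 0.2]
finger_gap: -0.004
grip_force: 0.0
[-0.0429 -0.0053  0.0382] [ 5.3 -2.  -4.2] [-0.0463 -0.0135  0.1278] [ 5.3 -2.  -4.2] [ 68.89189887  49.11695441 -38.89345557  77.25509107 -13.34314305
  83.66925562  30.06893227]
```

```bash
python3 -m creep '[-0.043,-0.005,0.038,5.3,-2,-4.2,0, -0.043,-0.005,0.038,5.3,-2,-4.2,0, -0.044,-0.008,0.07,5.3,-2,-4.2,0, -0.045,-0.011,0.1,5.3,-2,-4.2,0, -0.046,-0.0135,0.128,5.3,-2,-4.2,0, -0.046,-0.0135,0.128,5.3,-2,-4.2,0, -0.046,-0.0135,0.128,5.3,-2,-4.2,0]'; python3 - <<'E'
from h import *
for r,f in((37,10),(39,30),(40,50),(40,70),(40,85),(40,97)):
    f=np.radians(f);P,R=diag('right',r*np.cos(f)/1e3,.042+r*np.sin(f)/1e3,0,0,45); R=R*[-1,-1,1]; print(*rel(P,R))
E
```

```text
t: 12.28
ee_pos: [0.5338, -0.2867, 0.0413]
orientation: [[0.041, 0.999, 0.034], [0.703, -0.053, 0.709], [0.71, -0.005, -0.704]]
force: [0.5, -0.4, -0.2]
finger_gap: -0.003
grip_force: 0.0
[ 0.0045  0.006  -0.0117] [-0.  -0.2 -0.4]
[ 0.0156  0.006  -0.019 ] [-0.  -0.2 -0.4]
[ 0.0292  0.0059 -0.0211] [-0.  -0.2 -0.4]
[ 0.0426  0.0058 -0.0175] [-0.  -0.2 -0.4]
[ 0.0514  0.0057 -0.0118] [-0.  -0.2 -0.4]
[ 0.0572  0.0057 -0.0058] [-0.  -0.2 -0.4]
```

```bash
python3 -m creep '[0.0045,0.003,-0.0117,0,0,0,0, 0.0155,0.003,-0.019,0,0,0,0, 0.029,0.003,-0.021,0,0,0,0, 0.0425,0.003,-0.0175,0,0,0,0, 0.0515,0.003,-0.012,0,0,0,0, 0.0575,0.003,-0.006,0,0,0,0, 0.0575,0.003,-0.006,0,0,0,0, 0.0575,0.003,-0.006,0,0,0,0]'; python3 - <<'E'
from h import *
st=telemetry.sense();P,R=diag('right',0,.042,0,0,45); U=st['ee_pos']-P; s=U@PN['right'][0]; print('U s,h',s,U[2],np.degrees(np.arctan2(U[2],s))+2.9)
E
python3 -m creep '[-0.02,0,-0.025,0,0,0,0, -0.03,0,-0.04,0,0,0,0, -0.03,0,-0.04,0,0,0,0]' | head -2
python3 prof.py right scene,top .03 .05 -.04
```

```text
t: 12.95
ee_pos: [0.5403, -0.2508, 0.0877]
orientation: [[0.037, 0.999, 0.035], [0.705, -0.051, 0.707], [0.708, -0.002, -0.706]]
force: [0.7, -2.7, 2.5]
finger_gap: -0.004
grip_force: 1.4
U s,h -0.004870268561805598 0.041490932005806835 99.59482965427686
t: 13.2
ee_pos: [0.5363, -0.3062, 0.0926]
scene 0.03 5deg px [ 2.  -0.1] thick px [-1.8  0.2]
60:28/98 63:22/95 66:38/103 69:90/153 72:114/179 75:111/161 78:106/145 81:106/143 84:108/146 87:107/144 90:102/145 93:104/143 96:105/140 99:105/143 102:117/181 105:119/201 108:118/204 111:118/205 114:118/204 117:118/204 120:119/199
scene 0.05 5deg px [ 2.  -0.1] thick px [-1.8  0.2]
60:30/99 63:32/100 66:34/103 69:72/134 72:111/181 75:111/162 78:103/149 81:105/146 84:105/146 87:105/144 90:102/144 93:99/141 96:102/139 99:104/139 102:114/177 105:118/208 108:118/207 111:117/206 114:119/204 117:119/205 120:119/206
scene -0.04 5deg px [ 1.9 -0.1] thick px [-1.7  0.2]
60:14/160 63:16/158 66:32/162 69:76/179 72:115/183 75:123/163 78:121/146 81:119/141 84:100/142 87:51/149 90:23/147 93:15/147 96:17/148 99:28/141 102:67/118 105:100/105 108:107/101 11
[... 175 characters left out ...]
4:146/137 87:148/137 90:147/135 93:148/134 96:149/133 99:149/128 102:147/128 105:147/135 108:149/164 111:150/197 114:149/205 117:149/208 120:149/213
top 0.05 5deg px [-1.7 -0.1] thick px [1.5 0.1]
60:16/143 63:16/143 66:19/145 69:40/155 72:80/170 75:119/178 78:138/161 81:134/144 84:120/139 87:92/138 90:72/138 93:55/139 96:40/142 99:24/143 102:21/139 105:25/133 108:56/118 111:107/101 114:140/89 117:146/86 120:147/94
top -0.04 5deg px [-1.7 -0.1] thick px [1.6 0.1]
60:14/142 63:14/138 66:19/131 69:35/123 72:96/139 75:131/154 78:145/153 81:148/144 84:149/138 87:148/136 90:147/135 93:148/134 96:148/134 99:147/134 102:146/135 105:147/146 108:149/176 111:149/203 114:149/209 117:149/210 120:149/209
```

The right panel rests at about 75.5° after a push to 99.6°, so it springs back about 24°. I'll push it to about 114.5°.

```bash
python3 - <<'E'
from h import *
for s,h in((.013,.083),(-.003,.083),(-.0097,.0815),(-.0152,.0797)):
    P,R=diag('right',s,h,0,0,45); R=R*[-1,-1,1]; print(*rel(P,R))
E
```

```text
[0.0189 0.0024 0.0273] [ 0.  -0.2 -0.3]
[0.0302 0.0023 0.0387] [ 0.  -0.2 -0.3]
[0.0339 0.0023 0.0445] [ 0.  -0.2 -0.3]
[0.0365 0.0023 0.0497] [ 0.  -0.2 -0.3]
```

```bash
python3 -m creep '[0.019,0.002,0.027,0,0,0,0, 0.03,0.002,0.0385,0,0,0,0, 0.034,0.002,0.0445,0,0,0,0, 0.0365,0.002,0.0497,0,0,0,0, 0.0365,0.002,0.0497,0,0,0,0, 0.0365,0.002,0.0497,0,0,0,0]' | head -2; python3 - <<'E'
from h import *
st=telemetry.sense();P,R=diag('right',0,.042,0,0,45); U=st['ee_pos']-P; s=U@PN['right'][0]; print('U s,h',s,U[2],np.degrees(np.arctan2(U[2],s))+2.9)
E
python3 -m creep '[-0.02,0,-0.025,0,0,0,0, -0.03,0,-0.05,0,0,0,0, -0.03,0,-0.07,0,0,0,0]' | head -2
python3 prof.py right scene,top .03 -.04; python3 prof.py front scene,top .03 -.03;
```

```text
t: 13.8
ee_pos: [0.5422, -0.2409, 0.085]
U s,h -0.014825095086933174 0.03874529975202251 113.83832559042732
t: 14.05
ee_pos: [0.5373, -0.3153, 0.1112]
scene 0.03 5deg px [ 2.  -0.1] thick px [-1.8  0.2]
60:18/152 63:17/152 66:18/152 69:19/149 72:20/141 75:22/116 78:25/98 81:26/96 84:45/110 87:102/171 90:112/185 93:99/141 96:85/120 99:88/113 102:96/132 105:115/188 108:117/201 111:118/202 114:120/203 117:118/202 120:118/199
scene -0.04 5deg px [ 1.9 -0.1] thick px [-1.7  0.2]
60:18/161 63:17/157 66:17/155 69:16/153 72:17/150 75:18/150 78:15/153 81:18/151 84:36/159 87:93/195 90:122/184 93:111/135 96:57/128 99:31/135 102:68/116 105:97/106 108:104/102 111:100/99 114:100/101 117:104/99 120:102/100
top 0.03 5deg px [-1.7 -0.1] thick px [1.5 0.1]
60:14/146 63:15/144 66:16/142 69:15/141 72:14/142 75:16/144 78:16/143 81:15/141 84:15/135 87:57/139 90:123/179 93:146/179 96:149/130 99:145/99 102:146/96 105:148/102 108:149/138 111:150/182 114:149/201 117:149/207 120:149/213
top -0.04 5deg px [-1.7 -0.1] thick px [1.6 0.1]
60:15/142 63:15/141 66:15/141 69:15/142 72:14/144 75:15/144 78:16/144 81:16/
[... 553 characters left out ...]
84:62/175 87:101/185 90:117/161 93:111/123 96:102/104 99:104/102 102:105/102 105:106/101 108:106/102 111:101/101 114:101/98 117:96/99 120:100/109
top 0.03 5deg px [-0.  -1.7] thick px [-0.   1.6]
60:15/148 63:16/147 66:16/146 69:15/138 72:14/113 75:16/87 78:32/78 81:81/80 84:135/106 87:149/156 90:150/194 93:150/208 96:150/209 99:149/209 102:149/209 105:149/209 108:149/210 111:149/210 114:148/210 117:148/209 120:149/208
top -0.03 5deg px [-0.  -1.7] thick px [-0.   1.6]
60:15/147 63:15/150 66:15/152 69:15/148 72:15/131 75:16/99 78:26/78 81:77/74 84:137/100 87:149/159 90:150/200 93:150/208 96:150/207 99:150/207 102:150/208 105:149/209 108:149/210 111:149/210 114:148/210 117:148/209 120:149/209
```

All three panels stand within about 3° of upright: left 92.5°, front 89°, right 92°. Now the sorter tray: untilt, lift, and move above its grip wall.

```bash
cat >> h.py <<'E'
yt=np.radians(8.9); tx=np.array([np.cos(yt),np.sin(yt),0]); G=np.array([.4777,.129,0])
def grasp(z,d=tx,tilt=0):  # tool y along d, tipped lip-down by tilt
    t=np.radians(tilt); y=np.cos(t)*d-np.sin(t)*K; zt=-np.cos(t)*K-np.sin(t)*d; return np.stack([np.cross(y,zt),y,zt],1)
E
python3 - <<'E'
from h import *
R=grasp(0); st=telemetry.sense(); print(*rel(np.array([.53,-.25,.25]),st['orientation']),*rel(np.array([.4777,.129,.25]),R))
E
```

```text
[ 0.1401 -0.0123 -0.0539] [0. 0. 0.] [ 0.4053 -0.0847  0.2122] [  4.6 -44.9 -11.4]
```

```bash
python3 -m creep '[0.14,-0.012,-0.054,0,0,0,0.05, 0.14,-0.012,-0.054,0,0,0,0.05, 0.14,-0.012,-0.054,0,0,0,0.05, 0.14,-0.012,-0.054,0,0,0,0.05, 0.405,-0.085,0.212,4.6,-44.9,-11.4,0.05, 0.405,-0.085,0.212,4.6,-44.9,-11.4,0.05, 0.405,-0.085,0.212,4.6,-44.9,-11.4,0.05, 0.405,-0.085,0.212,4.6,-44.9,-11.4,0.05]' |head -2;  python3 - <<'E'
from h import *
print(*rel(np.array([.4777,.129,.15]),grasp(0)),telemetry.sense()['q'])
E
```

```text
t: 14.92
ee_pos: [0.506, -0.0823, 0.2496]
[ 0.1744 -0.0135  0.1574] [  1.7 -17.   -4.2] [ 54.04080983  16.41336092 -47.15770478 103.4082665   -5.29533612
  68.00030272  14.57221012]
```

```bash
python3 -m creep '[0.174,-0.0135,0.157,1.7,-17,-4.2,0.05, 0.174,-0.0135,0.157,1.7,-17,-4.2,0.05, 0.174,-0.0135,0.157,1.7,-17,-4.2,0.05, 0.174,-0.0135,0.157,1.7,-17,-4.2,0.05, 0.174,-0.0135,0.157,1.7,-17,-4.2,0.05, 0.174,-0.0135,0.157,1.7,-17,-4.2,0.05, 0.174,-0.0135,0.157,1.7,-17,-4.2,0.05, 0.174,-0.0135,0.157,1.7,-17,-4.2,0.05]' |head -2;  python3 - <<'E'
from h import *
print(*rel(np.array([.4777,.129,.028]),grasp(0)),telemetry.sense()['q'],telemetry.sense()['finger_gap'])
c=eyes.camera('wrist'); cv2.imwrite('pics/f.png',cv2.resize(c['image'][:,:,::-1],(640,480)))
for p in ((G+[0,0,.045]),G+.144*tx+[0,0,.004]): print(proj(c,p)*1.25)
E
```

```text
t: 15.58
ee_pos: [0.4765, 0.1285, 0.1504]
[-0.0003  0.0017  0.1224] [-0.2 -0.3  0.3] [ 22.73091308  18.48968627 -50.01910244 114.14529703  16.84451568
  55.01623388 -26.49697075] 0.5858489429084299
[317.4385343  244.75268889]
[512.30300874 228.50927823]
```

View pics/f.png

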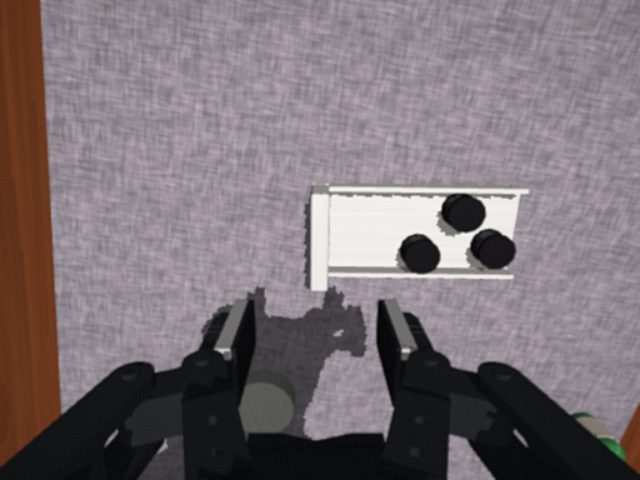

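The wrist view shows the grip wall centred at (320,239), within 4 mm of the prediction and between the fingers. The spools are at (463,212), (420,254) and (493,249). I'll descend and grip.

```bash
python3 -m creep '[0.002,0.0025,0.04,0,-0.3,0.3,0.05, 0.002,0.0025,0.08,0,-0.3,0.3,0.05, 0.002,0.0025,0.11,0,-0.3,0.3,0.05, 0.002,0.0025,0.122,0,-0.3,0.3,0.05, 0.002,0.0025,0.122,0,-0.3,0.3,0.05]' |head -4
python3 -m creep '[0,0,0,0,0,0,0.005, 0,0,0,0,0,0,0.005, 0,0,0,0,0,0,0.005, 0,0,0,0,0,0,0.005, 0,0,0,0,0,0,0.005, 0,0,0,0,0,0,0.005]' 90
python3 -m creep '[0,0,-0.005,0,0,0,0.005, 0,0,-0.015,0,0,0,0.005, 0,0,-0.03,0,0,0,0.005, 0,0,-0.03,0,0,0,0.005]' 90
```

```text
t: 16.05
ee_pos: [0.4794, 0.1271, 0.0275]
orientation: [[-0.146, 0.989, -0.005], [0.989, 0.146, -0.002], [-0.001, -0.005, -1.0]]
force: [0.1, -0.0, -0.5]
t: 16.55
ee_pos: [0.4826, 0.1294, 0.0319]
orientation: [[-0.147, 0.989, 0.004], [0.989, 0.147, -0.001], [-0.001, 0.003, -1.0]]
force: [-2.0, -1.3, 7.8]
finger_gap: 0.122
grip_force: 88.6
t: 16.88
ee_pos: [0.4833, 0.1301, 0.0627]
orientation: [[-0.147, 0.989, 0.006], [0.989, 0.147, 0.001], [-0.0, 0.006, -1.0]]
force: [0.7, 0.9, -1.6]
finger_gap: 0.127
grip_force: 87.8
```

The tray is held and lifted. I'll raise it and carry it level, gently, to above the blank.

```bash
cat >> h.py <<'E'
def pour(lx,lz,tilt,ly=0,d=ex):
    R=grasp(0,d,tilt); L=C0+lx*ex+ly*ey+lz*K; return L-.144*R[:,1]-.026*R[:,2],R
E
python3 -m creep '[0,0,-0.02,0,0,0,0.005, 0,0,-0.045,0,0,0,0.005, 0,0,-0.075,0,0,0,0.005, 0,0,-0.1,0,0,0,0.005, 0,0,-0.11,0,0,0,0.005]' | head -2
python3 - <<'E'
from h import *
P,R=pour(-.02,.146,0); print(P,*rel(P,R),telemetry.sense()['q'])
E
```

```text
t: 17.3
ee_pos: [0.483, 0.1302, 0.1731]
[ 0.38119579 -0.17298864  0.172     ] [-0.2849 -0.1454  0.0004] [ 0.4 -0.  11.3] [ 23.50448862  17.126059   -50.92349651 112.34777166  15.93102461
  57.33747385 -26.33936952]
```

```bash
python3 -m creep '[-0.01,-0.004,0,0,0,0.5,0.005, -0.03,-0.013,0,0,0,1.2,0.005, -0.055,-0.024,0,0,0,2.2,0.005, -0.082,-0.036,0,0,0,3.3,0.005, -0.11,-0.048,0,0,0,4.4,0.005, -0.138,-0.06,0,0,0,5.5,0.005, -0.166,-0.072,0,0,0,6.6,0.005, -0.192,-0.084,0,0,0,7.6,0.005]' | head -2
python3 - <<'E'
from h import *
P,R=pour(0,.146,0); print(P,*rel(P,R),telemetry.sense()['q'])
E
```

```text
t: 17.97
ee_pos: [0.4238, -0.0756, 0.1681]
[ 0.40117192 -0.17396563  0.172     ] [-0.0981 -0.0239 -0.0038] [-0.2  0.   3.5] [ 46.43074142   8.01336013 -44.973126   120.80903604   7.0580733
  53.88227538  -1.73012948]
```

```bash
python3 -m creep '[-0.027,-0.006,-0.001,0,0,1,0.005, -0.054,-0.013,-0.002,0,0,2,0.005, -0.077,-0.018,-0.003,0,0,2.8,0.005, -0.092,-0.022,-0.0035,0,0,3.3,0.005, -0.098,-0.024,-0.004,0,0,3.5,0.005, -0.098,-0.024,-0.004,0,0,3.5,0.005]' | head -2
python3 - <<'E'
from h import *
for a in ((0,.146,0),(-.005,.135,10),(-.01,.12,17),(-.012,.11,22),(-.015,.1,28),(-.015,.1,34),(-.015,.1,40)):
    P,R=pour(*a); print(a,*rel(P,R))
print(telemetry.sense()['q'])
c=eyes.camera('scene'); cv2.imwrite('pics/g.png',cv2.resize(c['image'][100:280,60:300,::-1],(800,600)))
E
```

```text
t: 18.47
ee_pos: [0.4019, -0.1729, 0.1725]
(0, 0.146, 0) [-0.0011 -0.0006  0.0005] [-0.1 -0.  -0.1]
(-0.005, 0.135, 10) [-0.0011  0.001  -0.0131] [ 9.9 -0.  -0.1]
(-0.01, 0.12, 17) [-0.0011  0.0032 -0.0145] [16.9 -0.  -0.1]
(-0.012, 0.11, 22) [-0.0011  0.0075 -0.0156] [21.9 -0.  -0.1]
(-0.015, 0.1, 28) [-0.0011  0.0134 -0.0181] [27.9 -0.  -0. ]
(-0.015, 0.1, 34) [-0.0011  0.0234 -0.0297] [33.9 -0.  -0. ]
(-0.015, 0.1, 40) [-0.0011  0.0347 -0.0401] [39.9 -0.  -0. ]
[ 54.75401829   7.84995574 -39.75720561 119.82409328   6.18858413
  54.4268476    8.78651008]
```

View pics/g.png

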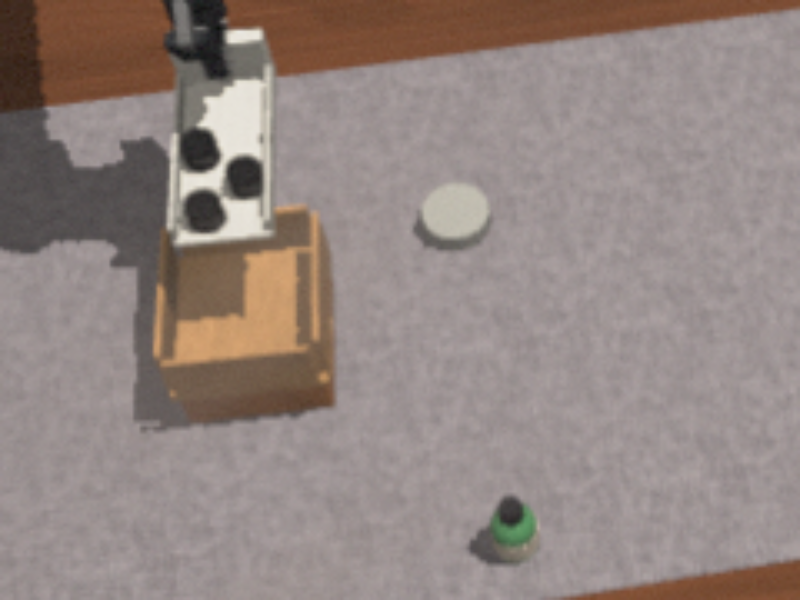

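The carry worked. The three spools are still on the tray at (200,148), (245,175) and (205,210), the lip is centred at (224,238) above the folded box, and all walls are upright. I'll check the lip position numerically before tipping.

```bash
python3 - <<'E'
from h import *
c=eyes.camera('scene'); st=telemetry.sense(); R=st['orientation']
L=st['ee_pos']+.144*R[:,1]+.026*R[:,2]; print('lip',L,'blank',(L-C0)@ex,(L-C0)@ey,'proj',proj(c,L),'seen',(127.2,171.4), plane(c,(127.2,171.4),L[2]))
E
```

```text
lip [ 0.54717336 -0.17692229  0.14695122] blank 0.0019715700175245796 0.004179011301445518 proj [127.4454006  171.42423461] seen (127.2, 171.4) [ 0.54701262 -0.17745877  0.14695122]
```

The lip matches within 1 mm. I'll tip it slowly around the lip.

```bash
python3 -m creep '[-0.003,0.0005,-0.005,4,0,0,0.005, -0.004,0.001,-0.0131,10,0,0,0.005, -0.004,0.003,-0.0145,17,0,0,0.005, -0.004,0.0075,-0.0156,22,0,0,0.005, -0.004,0.0105,-0.017,25,0,0,0.005, -0.004,0.0134,-0.018,28,0,0,0.005]' | sed -n 1,4p
cat > sp.py <<'E'
from h import *
st=telemetry.sense(); R=st['orientation']; L=st['ee_pos']+.144*R[:,1]+.026*R[:,2]
print('lip blank',np.round([(L-C0)@ex,(L-C0)@ey,L[2]],4),'tilt',np.degrees(np.arcsin(-R[2,1])),'q',np.round(st['q'],1))
for n in('scene','top'):
    c=eyes.camera(n); h=cv2.cvtColor(c['image'],cv2.COLOR_RGB2HSV); g=c['image'].max(2)
    m=((g<60)).astype(np.uint8); p=proj(c,C0+.09*K); m2=np.zeros_like(m); x,y=p.astype(int); m2[y-50:y+40,x-45:x+45]=m[y-50:y+40,x-45:x+45]
    k,lab,s,cc=cv2.connectedComponentsWithStats(m2); 
    for i in range(1,k):
        if s[i,4]>12:
            X=plane(c,cc[i],.062)-C0; print(n,s[i,4],np.round(cc[i]),'blank@62',np.round([X@ex*1e3,X@ey*1e3]))
E
python3 sp.py
```

```text
t: 19.07
ee_pos: [0.4188, -0.1741, 0.1914]
orientation: [[0.042, 0.882, -0.47], [0.999, -0.037, 0.021], [0.001, -0.47, -0.883]]
force: [-0.9, 0.4, -2.3]
lip blank [-0.0116  0.0016  0.1007] tilt 28.053806276802536 q [ 42.5  26.3 -37.9 100.6  16.3  87.4  -3.7]
scene 82 [121. 151.] blank@62 [-127.  -35.]
top 35 [412. 170.] blank@62 [  89. -101.]
top 985 [404. 221.] blank@62 [-50. -76.]
top 134 [379. 206.] blank@62 [-14. -10.]
```

```bash
python3 -m creep '[0,0.001,-0.005,2,0,0,0.005, 0,0.0022,-0.01,4,0,0,0.005, 0,0.0035,-0.015,6,0,0,0.005, 0,0.0035,-0.015,6,0,0,0.005, 0,0.0035,-0.015,6,0,0,0.005]' | sed -n 1,4p; python3 sp.py;  python3 -m creep '[0,0.001,-0.005,2,0,0,0.005, 0,0.0022,-0.01,4,0,0,0.005, 0,0.0035,-0.015,6,0,0,0.005, 0,0.0035,-0.015,6,0,0,0.005, 0,0.0035,-0.015,6,0,0,0.005, 0,0.0035,-0.015,6,0,0,0.005]' | sed -n 1,4p; python3 sp.py
```

```text
t: 19.58
ee_pos: [0.4274, -0.1756, 0.2034]
orientation: [[0.044, 0.83, -0.557], [0.999, -0.037, 0.025], [0.0, -0.557, -0.83]]
force: [-0.1, 0.9, -2.2]
lip blank [-1.270e-02  1.000e-04  1.016e-01] tilt 33.865115843949745 q [ 40.   29.9 -36.9  95.7  16.9  94.8  -4.9]
scene 17 [111. 136.] blank@62 [-179.  -61.]
top 33 [413. 156.] blank@62 [ 129. -103.]
top 1159 [406. 214.] blank@62 [-31. -83.]
top 60 [366. 191.] blank@62 [25. 25.]
top 43 [382. 195.] blank@62 [ 15. -20.]
t: 20.18
ee_pos: [0.438, -0.1769, 0.2142]
orientation: [[0.046, 0.766, -0.641], [0.999, -0.036, 0.029], [-0.001, -0.642, -0.767]]
force: [-1.0, 0.8, -1.1]
lip blank [-0.0134 -0.0009  0.1018] tilt 39.92645600883129 q [ 37.3  33.9 -35.8  90.7  17.3 102.2  -6. ]
scene 71 [115. 138.] blank@62 [-170.  -52.]
top 1392 [407. 206.] blank@62 [-10. -85.]
top 65 [377. 184.] blank@62 [45. -6.]
top 60 [366. 191.] blank@62 [25. 25.]
```

```bash
python3 -m creep '[0,0,0,0,0,0,0.005, 0,-0.013,-0.015,0,0,0,0.005, 0,-0.026,-0.031,0,0,0,0.005, 0,-0.0385,-0.046,0,0,0,0.005, 0,-0.0385,-0.046,0,0,0,0.005, 0,-0.0385,-0.046,0,0,0,0.005, 0,-0.0385,-0.046,0,0,0,0.005]' | sed -n 1,4p; python3 sp.py; python3 - <<'E'
from h import *
# where tray floor projects in scene: look for dark blobs on it
st=telemetry.sense();R=st['orientation']
c=eyes.camera('scene');g=c['image'].max(2)
pts=np.array([proj(c,st['ee_pos']+R@np.array([a,b,.026])) for a,b in((-.028,.03),(.028,.03),(.028,.144),(-.028,.144))])
m=np.zeros(g.shape,np.uint8); cv2.fillConvexPoly(m,pts.astype(np.int32),1); print('tray floor px',m.sum(),'dark',((g<70)&(m>0)).sum(),np.percentile(g[m>0],[1,5,25,50]))
E
```

```text
t: 20.87
ee_pos: [0.4382, -0.1769, 0.2733]
orientation: [[0.046, 0.765, -0.642], [0.999, -0.035, 0.029], [-0.001, -0.643, -0.766]]
force: [0.2, 0.3, -1.5]
lip blank [-0.0133 -0.001   0.1608] tilt 39.99700565575347 q [ 37.7  30.7 -36.4  87.4  15.9 108.   -4.6]
top 1141 [414. 204.] blank@62 [  -2. -104.]
top 66 [377. 184.] blank@62 [45. -6.]
top 61 [366. 191.] blank@62 [25. 25.]
tray floor px 1409 dark 149 [ 34.   50.4 184.  225. ]
```

```bash
cat > tf.py <<'E'
from h import *
st=telemetry.sense();R=st['orientation'];c=eyes.camera('scene')
# rectify tray floor: rows along tray x from grip(0) to lip(144) each 6mm, cols y -30..30 each 6mm
for n in('scene','top'):
    c=eyes.camera(n);g=c['image'].max(2).astype(np.float32)
    print(n)
    for b in range(6,145,8):
        us=np.array([proj(c,st['ee_pos']+R@np.array([a/1e3,b/1e3,.026])) for a in range(-32,33,8)],np.float32)
        print(b,cv2.remap(g,us[None,:,0],us[None,:,1],cv2.INTER_LINEAR)[0].astype(int))
E
python3 tf.py
```

```text
scene
6 [ 41  76  39  29  35 116 128 135 164]
14 [ 63  39  29  32  51 143 138 141 166]
22 [ 34  33  23  36 123 143 139 197 160]
30 [ 43  32  27  55 113 144 212 150 169]
38 [ 60  53  64  44 208 225 225 195 171]
46 [ 45  57  40  69 227 225 225 155 167]
54 [ 45  63  51 187 227 226 225 176 170]
62 [ 92 139 227 224 226 225 225 177 173]
70 [108 164 228 225 226 226 226 176 171]
78 [ 96 140 228 225 226 226 227 198 172]
86 [120 163 228 224 226 226 227 180 165]
94 [100 200 226 225 225 226 226 191 175]
102 [107 223 226 224 224 226 228 181 172]
110 [113 224 227 223 224 223 227 169 174]
118 [165 224 225 224 223 224 227 184 168]
126 [173 223 224 225 222 225 226 174 175]
134 [168 224 223 223 222 225 226 185 169]
142 [151 207 213 206 206 211 209 162 178]
top
6 [177 157  39  39 133 182 185 185 132]
14 [118  41  37  94 135 182 184 176 130]
22 [ 39  26  36 125 181 186 186 135 128]
30 [ 27  33  95 162 196 191 182 165 129]
38 [ 27  36  63 193 198 203 164 189 130]
46 [ 32  33  75 148 195 181 185 188 130]
54 [ 39  30  89 187 194 193 193 189 130]
62 [ 39  38 118 193 194 193 194 192 133]
70 [ 32  37 124 193 194 193 194 193 132]
78 [ 30  32 168 193 194 193 195 191 132]
86 [ 37  48 185 193 194 193 195 188 130]
94 [ 39  43 181 193 194 192 195 183 131]
102 [ 32  48 192 193 193 192 195 190 132]
110 [ 32 117 193 192 193 192 195 189 133]
118 [ 39 165 194 193 193 191 195 189 131]
126 [ 41 177 194 192 192 191 195 192 134]
134 [ 67 182 192 191 192 192 195 191 131]
142 [105 180 150 171 207 202 139 143 127]
```

The floor is clear on both views apart from the gripper's own occlusion near the grip, so the tray is empty. I'll level it and carry it back.

```bash
python3 - <<'E'
from h import *
print(*rel(np.array([.4826,.1295,.17]),grasp(0)))
E
```

```text
[0.3081 0.0897 0.0597] [-39.9  -4.  -11. ]
```

```bash
python3 -m creep '[0.02,0.006,0.004,-4,-0.4,-1,0.005, 0.055,0.016,0.011,-8,-0.8,-2,0.005, 0.092,0.027,0.018,-13,-1.3,-3.5,0.005, 0.13,0.038,0.025,-18,-1.8,-5,0.005, 0.168,0.049,0.0325,-23,-2.3,-6.4,0.005, 0.206,0.06,0.04,-28,-2.8,-7.8,0.005, 0.244,0.071,0.047,-33,-3.3,-9.2,0.005, 0.28,0.082,0.054,-37,-3.7,-10.2,0.005]' | sed -n 1,4p; python3 - <<'E'
from h import *
print(*rel(np.array([.4826,.1295,.17]),grasp(0)),telemetry.sense()['finger_gap'])
for n in('scene','top'):
    c=eyes.camera(n); g=c['image'].max(2).astype(np.float32)
    print(n)   # rectified box floor at z=.062
    xs=range(-56,57,8)
    print('   ',list(range(-52,53,8)))
    for a in xs:
        us=np.array([proj(c,C0+a/1e3*ex+b/1e3*ey+.062*K) for b in range(-52,53,8)],np.float32)
        print(a,cv2.remap(g,us[None,:,0],us[None,:,1],cv2.INTER_LINEAR)[0].astype(int))
E
```

```text
t: 21.83
ee_pos: [0.4788, 0.1035, 0.1798]
orientation: [[-0.142, 0.989, -0.046], [0.99, 0.142, -0.003], [0.004, -0.046, -0.999]]
force: [1.2, -0.4, -2.1]
[0.0252 0.0079 0.0096] [-2.6 -0.2 -0.8] 0.1267108527407323
scene
    [-52, -44, -36, -28, -20, -12, -4, 4, 12, 20, 28, 36, 44, 52]
-56 [152 104 101 102 107 108 110 108 110 107 109 109 150 119]
-48 [131 119 134 117 161 132 117 119 135 121 154 118 152 125]
-40 [125 213 215 215 214 211 209 211 214 211 208 125 153 127]
-32 [120 211 213 214 213 213 212 213 213 209 209 127 150 128]
-24 [119 214 207 211 213 214 210 212 210 211 213 125 151 126]
-16 [134 213 207 207 193 159 191 209 209 209 216 143 152 126]
-8 [129 214 206 204 116 116  97 177 206 205 209 125 154 127]
0 [127 213 209 202 113  95 119 152 208 206 204 127 157 126]
8 [123 212 209 216  87  81  78 176 213 208 211 124 151 129]
16 [121 213 210 215 134  99  81 180 175 105 164 125 145 129]
24 [143 215 215 213 207 213 208 209  80  85  83 150 150 129]
32 [140 212 215 214 194 148 186 191  77  82  81 106 144 127]
40 [183 202 212 210 177 177 164 183 174 171 171 175 130 123]
48 [113 118 112 11
[... 392 characters left out ...]
 211 212 214 219 189 152 127]
-24 [100 204 214 207 214 217 215 214 212 214 215 163 147 125]
-16 [100 195 217 211 203 197 208 210 213 213 211 194 145 125]
-8 [100 192 215 215 161  46  55  81 208 209 214 196 141 125]
0 [ 98 182 217 212 145 103 114 139 212 209 214 199 147 125]
8 [ 98 185 220 218 161  97  88 123 214 201 199 193 146 127]
16 [101 201 219 221 215 212 217 215 156  60  45  80 145 121]
24 [101 197 216 220 218 214 213 210  75  36  36  45 144 124]
32 [100 193 218 221 199  89  53 121 118  36  37  81 147 126]
40 [100 185 219 215 101  35  35  44 184 148 171 197 146 128]
48 [ 99 177 215 218 134  35  35  72 211 210 205 205 180 129]
56 [127 102  91 102  84  47  48  88 104  95  96 116 153 133]
```

All three spools are in the box, near (3,-8), (28,25) and (44,-6) mm in the blank frame. Finishing the return and setting the tray down.

```bash
python3 -m creep '[0.015,0.005,0.006,-1.6,0,-0.5,0.005, 0.025,0.008,0.01,-2.6,-0.2,-0.8,0.005, 0.025,0.008,0.01,-2.6,-0.2,-0.8,0.005, 0.025,0.008,0.03,-2.6,-0.2,-0.8,0.005, 0.025,0.008,0.06,-2.6,-0.2,-0.8,0.005, 0.025,0.008,0.095,-2.6,-0.2,-0.8,0.005, 0.025,0.008,0.125,-2.6,-0.2,-0.8,0.005, 0.025,0.008,0.125,-2.6,-0.2,-0.8,0.005]' | sed -n 1,6p; python3 - <<'E'
from h import *
print(*rel(np.array([.4826,.1295,.0319]),grasp(0)))
E
```

```text
t: 22.6
ee_pos: [0.4731, 0.124, 0.0498]
orientation: [[-0.153, 0.988, -0.016], [0.988, 0.153, -0.003], [-0.001, -0.017, -1.0]]
force: [-1.2, 0.1, -1.4]
finger_gap: 0.125
grip_force: 88.5
[0.004  0.0106 0.0177] [-1.   0.  -0.1]
```

```bash
python3 -m creep '[0,0,0.004,-1,0,0,0.005, 0,0,0.008,-1.2,0,0,0.005, 0,0,0.012,-1.2,0,0,0.005, 0,0,0.015,-1.2,0,0,0.005, 0,0,0.017,-1.2,0,0,0.005, 0,0,0.018,-1.2,0,0,0.005, 0,0,0.018,-1.2,0,0,0.005]'
```

```text
t: 23.18
ee_pos: [0.4778, 0.127, 0.0369]
orientation: [[-0.154, 0.988, 0.017], [0.988, 0.154, 0.004], [0.001, 0.017, -1.0]]
force: [0.2, 0.1, -0.8]
finger_gap: 0.124
grip_force: 88.6
```

```bash
python3 -m creep '[0,0,0.002,0.5,0,0,0.005, 0,0,0.003,0.5,0,0,0.005, 0,0,0.004,0.5,0,0,0.005, 0,0,0.004,0.5,0,0,0.005]'
```

```text
t: 23.52
ee_pos: [0.4776, 0.127, 0.0325]
orientation: [[-0.154, 0.988, 0.007], [0.988, 0.154, 0.002], [0.001, 0.008, -1.0]]
force: [0.2, -0.1, -1.4]
finger_gap: 0.126
grip_force: 88.6
```

```bash
python3 -m creep '[0,0,0.001,0.2,0,0,0.005, 0,0,0.002,0.2,0,0,0.005, 0,0,0.0025,0.2,0,0,0.005, 0,0,0.0025,0.2,0,0,0.005]' | sed -n 1,4p
```

```text
t: 23.85
ee_pos: [0.4777, 0.1271, 0.0318]
orientation: [[-0.154, 0.988, 0.004], [0.988, 0.154, -0.0], [-0.001, 0.004, -1.0]]
force: [-5.4, -2.1, 17.4]
```

In contact with the bench and level. I'll release and retreat upward.

```bash
python3 -m creep '[0,0,-0.001,0,0,0,0.005, 0,0,-0.001,0,0,0,0.05, 0,0,-0.001,0,0,0,0.05, 0,0,-0.001,0,0,0,0.05, 0,0,-0.001,0,0,0,0.05]' 20| sed -n 1,6p
python3 -m creep '[0,0,-0.01,0,0,0,0.05, 0,0,-0.04,0,0,0,0.05, 0,0,-0.08,0,0,0,0.05, 0,0,-0.12,0,0,0,0.05, 0.05,0,-0.15,0,0,0,0.05, 0.09,0,-0.18,0,0,0,0.05, 0.09,0,-0.18,0,0,0,0.05]' | head -2
python3 prof.py right scene .03 ; python3 prof.py front scene .03; python3 prof.py left scene .03; python3 - <<'E'
from h import *
# tray corners (white) and bystanders
C={n:eyes.camera(n) for n in('scene','top')}
import pickle; O=pickle.load(open('c0.pkl','rb'))
for n in C:
    for nm,p,r in (('tin',(.456,-.028,.012),18),('bottle',(.734,-.013,.05),16)):
        u,v=proj(C[n],p).astype(int); a=O[n]['image'][v-r:v+r,u-r:u+r].astype(int);b=C[n]['image'][v-r:v+r,u-r:u+r].astype(int)
        s,_=cv2.phaseCorrelate(a.mean(2).astype(np.float32),b.mean(2).astype(np.float32)); print(n,nm,'diff',abs(a-b).mean().round(1),'shift px',np.round(s,2))
    h=cv2.cvtColor(C[n]['image'],cv2.COLOR_RGB2HSV); m=((h[...,2]>195)&(h[...,1]<25)).astype(np.uint8)
    u,v=proj(C[n],(.545,.14,.004)).astype(int); k=np.zeros_like(m);k[v-45:v+45,u-45:u+45]=m[v-45:v+45,u-45:u+45]
    cs,_=cv2.findContours(k,cv2.RETR_EXTERNAL,cv2.CHAIN_APPROX_SIMPLE); q=max(cs,key=cv2.contourArea); R=cv2.minAreaRect(q); print(n,R, [np.round(plane(C[n],p,.004)*1e3).tolist() for p in cv2.boxPoints(R)])
E
```

```text
t: 24.27
ee_pos: [0.4778, 0.1271, 0.0311]
orientation: [[-0.154, 0.988, 0.004], [0.988, 0.154, 0.002], [0.001, 0.005, -1.0]]
force: [0.0, -0.0, -0.2]
finger_gap: 0.588
grip_force: 0.0
t: 24.85
ee_pos: [0.4632, 0.2198, 0.2153]
scene 0.03 5deg px [ 2.  -0.1] thick px [-1.8  0.2]
60:16/159 63:18/160 66:19/161 69:18/158 72:20/148 75:21/122 78:27/104 81:26/99 84:37/111 87:98/180 90:112/191 93:98/145 96:88/125 99:82/121 102:93/138 105:114/195 108:118/210 111:117/211 114:117/213 117:116/212 120:116/208
scene 0.03 5deg px [0.  1.5] thick px [ 0.  -1.3]
60:18/159 63:18/159 66:18/160 69:18/162 72:17/162 75:16/162 78:16/164 81:25/170 84:56/184 87:104/199 90:116/168 93:104/123 96:97/111 99:95/106 102:91/106 105:93/111 108:92/112 111:88/112 114:84/114 117:85/112 120:90/124
scene 0.03 5deg px [-1.9  0.3] thick px [ 1.7 -0.2]
60:17/161 63:19/163 66:21/162 69:20/158 72:20/161 75:30/144 78:80/134 81:93/128 84:94/127 87:103/153 90:115/196 93:108/162 96:96/124 99:89/124 102:92/124 105:101/145 108:117/193 111:118/207 114:113/198 117:102/163 120:81/129
scene tin diff 44.9 shift px [-0.36 -0.2 ]
scene bottle diff 5.5 shift px [-0.04 -0.08]
scene ((265.51727294921875, 188.7069091796875), (46.61378479003906, 21.140335083007812), 66.80140686035156) [[495.0, 99.0, 4.0], [477.0, 154.0, 4.0], [614.0, 175.0, 4.0], [630.0, 123.0, 4.0]]
top tin diff 46.6 shift px [-0.16  0.47]
top bottle diff 4.9 shift px [-0.05 -0.1 ]
top ((254.66427612304688, 198.39585876464844), (47.073001861572266, 23.12677574157715), 78.17852020263672) [[614.0, 185.0, 4.0], [629.0, 121.0, 4.0], [498.0, 92.0, 4.0], [484.0, 155.0, 4.0]]
```

Walls, bottle and tray are fine. The tin's patch changed brightness, which may be the arm's shadow, so I'll move the arm aside and recheck.

```bash
python3 -m creep '[0.3,0,-0.03,0,0,0,0.05, 0.3,0,-0.03,0,0,0,0.05, 0.3,0,-0.03,0,0,0,0.05, 0.3,0,-0.03,0,0,0,0.05, 0.3,0,-0.03,0,0,0,0.05, 0.3,0,-0.03,0,0,0,0.05, 0.3,0,-0.03,0,0,0,0.05, 0.3,0,-0.03,0,0,0,0.05]' | head -2
python3 - <<'E'
from h import *
import pickle; O=pickle.load(open('c0.pkl','rb'))
for n in('scene','top'):
    c=eyes.camera(n)
    for nm,p,r in (('tin',(.456,-.028,.012),18),('tray',(.545,.14,.01),36)):
        u,v=proj(c,p).astype(int); a=O[n]['image'][v-r:v+r,u-r:u+r].astype(int);b=c['image'][v-r:v+r,u-r:u+r].astype(int)
        print(n,nm,'diff',abs(a-b).mean().round(1),[np.round(cv2.moments(((h[...,1]*1.0-h[...,0]*.5-h[...,2]*.5>0)&(h.sum(2)>60)).astype(np.uint8),True)['m00']) for h in(a,b)])
        if nm=='tin':
            for h in(a,b):
                m=(h[...,1]-h[...,2]>2).astype(np.uint8); M=cv2.moments(m,True); print(M['m00'],M['m10']/max(M['m00'],1),M['m01']/max(M['m00'],1), h.mean((0,1)))
E
```

```text
t: 25.77
ee_pos: [0.4133, 0.5174, 0.2407]
scene tin diff 5.4 [np.float64(314.0), np.float64(309.0)]
436.0 16.745412844036696 18.841743119266056 [159.31404321 150.60493827 147.29320988]
374.0 18.072192513368982 18.307486631016044 [164.28317901 155.89197531 153.03240741]
scene tray diff 17.4 [np.float64(1308.0), np.float64(1516.0)]
top tin diff 10.0 [np.float64(307.0), np.float64(306.0)]
313.0 18.46964856230032 18.945686900958467 [152.84104938 145.84182099 147.24537037]
314.0 18.503184713375795 18.936305732484076 [163.07407407 155.65123457 157.13194444]
top tray diff 18.4 [np.float64(1077.0), np.float64(1262.0)]
```

It was only a shadow: the tin's centroid in the top view is unchanged within 0.05 px. Handing in.

```bash
python3 -c "
from rig import job_done
print(job_done())"
```

```text
the job is handed in; nothing more can be done
None
```

I handed the job in at about 26 s of the 72 s limit: all three panels measured upright within about 3°, the three spools are in the folded tray, the sorter tray is back flat and empty on the bench, and the glue bottle and wax tin are unmoved.

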